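Check the underside of the bonder clamp plates

ROBOT

A 6-joint arm with a two-finger parallel gripper is mounted at the origin on the work surface; the furniture and walls round the work are solid. World frame = base frame: x ahead of the robot, y to its left, z up, the work surface at z = 0. Lengths are in m, angles in degrees, forces in N, time in s.
With the tool pointing down it reaches from about 0.25 to 0.725 m from the base axis. Payload 9.7 kg.
Tool frame: the origin (TCP) lies midway between the tips of the shut fingers; the grasp point (between the pads) lies 19 mm behind it; z points along the fingers, y is the direction in which the jaws open and shut (so a half turn about z gives the same grasp; the last joint's range is limited). The gripper opens to 85 mm and grips with 20 to 120 N. Pads are 22 mm wide; open, the fingers measure 114 mm over their backs; the gripper's body (76 mm by 85 mm) begins 54 mm behind the grasp point. The pads swing forward as they close: fully open they stand 13 mm farther back than shut.
Start: joints at [-71.734, 4.979, 10.078, 95.1, 0, 90], TCP at [0.172, -0.522, 0.231] pointing down, gripper open.
Joint ranges: [-179.16, 179.16], [-48.56, 103.87], [-65.8, 70.77], [-126.05, 130.52], [-82.76, 87.17], [-180, 180]. Speed limits (degrees/s): [127.2, 127.2, 147.25, 180, 180, 180].

INTERFACE

Orientations are given as [roll, pitch, yaw] about the fixed x, y, z axes, in that order (R = Rz(yaw) Ry(pitch) Rx(roll)).
In Python, from workcell import bot, camera, recognise gives the robot as it stands. The module is installed in compiled form; this text tells all that it offers.
- The arm moves only by the tool apply_moves, never from a script. Its argument "targets" is one flat list of numbers, 7 for each row, row after row: the shift along the world's x, y, z in units of 30 mm (1.0 is 30 mm), then the turn, a rotation vector about the world's x, y, z in units of 6 degrees (1.0 is 6 degrees), then the opening, from 0 (shut) to 1 (fully open). A call has 1 to 5 rows; each row is the pose to reach, as a shift and turn from the pose commanded when the call began; what a row does not reach only later rows make up. A row lasts 1/10 s, in which the tool goes at most 50 mm and 8.59 degrees, less where a joint would pass 70% of its speed; a pose out of reach is approached as far as the arm can. A call with a gripper value outside its range is refused whole. The fingers move at their own pace and stop on an object; "newtons" is the grip in N (left out, the last holds). Time passes only in rows, so rows that repeat a pose let the fingers close. It gives the time, the measured TCP pose, the force and the opening at its end, in the units of the state.
- bot.get_obs(): the state, without advancing time (a new reading comes with each control period).
- camera(name): name is "scene" or "top" or "wrist"; returns a dict with "img" (480x640x3 uint8, red, green, blue), "intrinsics" (3x3 intrinsics, pixels), "origin" and "rotation" of the camera in the world. Camera axes: x right, y up, looking along -z (the intrinsics and any distortion apply to the point x, -y, -z); pixel columns grow to the right and rows downward; lengths in m; the calibration is good to about 2 mm. The wrist camera is an equidistant fisheye: a pixel r from the principal point sees the ray r / f radians off the axis. A picture is of the moment at which its call begins. There is no depth.
- bot.job_done(): hands the job in, once; it reports no verdict.
Trained networks look in the newest picture that a camera, given by its name, has taken for a name from the list of things; names that differ only in an ending like _2 or _b are one class to them, and where a whole thing is asked for, a point or a joint stands for the part that bears it (a point fixed in the world has none). Each returns a list of dicts, best first, with "conf" (0 to 1); they miss things now and then, are a little off and sometimes report something else, mostly with a low value. They report only what shows in the picture. A call takes as long as a camera call.
- recognise(query, camera): "box" ([left, top, right, bottom] in pixels, round what is visible of it).
The state is a dict: "time": time; "q": joint angles; "qd": joint speeds; "joint_efforts": joint torques, N m; "ee_pos": TCP position; "tcp_rot": TCP orientation; "wrist_force": force on the tool from outside, world axes, zero at the start; "torque": the same for the moment, N m; "opening": finger opening in m.
Only numpy, scipy, OpenCV 4.12 (cv2) and the standard library are available. Lean on these libraries where they do the work, as an engineer would, in place of code of your own. Each camera call takes 0.05 s, during which the arm holds its last target.

TASK

Two of the three clamp plates on the rack hang with their plain face to the front and are still unchecked: take each of these off and turn it right round so that its underside faces front. Hang it back on the rack like that if all four bosses are there; if one is missing, stand the plate upright in the grey reject box instead. Leave the plate that already shows its bosses, and the other things on the bench, where they are.

Things in the scene. Friction and masses are not known exactly. Their poses are not given: they have to be found in the camera images.
- plate_a: One of two unchecked clamp plates that look alike, anywhere on the rack: aluminium, 100 wide (y), 116 high (z), 10 mm thick (x), 0.22 kg; origin at its centre. Plain face x=-5 mm, to the front at first; underside x=+5. Window y +-25, z -24 to 16; pinch through the band above it (z over 21). Underside: 6 mm lip round the window; steel bosses 16 mm across, 14 tall at y +-38, z 6 and -40. May lack one: bare flat spot.
- plate_b: One of two unchecked clamp plates that look alike, anywhere on the rack: aluminium, 100 wide (y), 116 high (z), 10 mm thick (x), 0.22 kg; origin at its centre. Plain face x=-5 mm, to the front at first; underside x=+5. Window y +-25, z -24 to 16; pinch through the band above it (z over 21). Underside: 6 mm lip round the window; steel bosses 16 mm across, 14 tall at y +-38, z 6 and -40. May lack one: bare flat spot.
- plate_c: Bystander: the clamp plate that is already checked, of the same size, shape and axes as the others, with all four bosses. It hangs on the rack too, in any place, its underside (+x) to the front.
- rack: Fixed hanging rack, 115 x 336 mm, 134 high. Origin: middle of its underside; -x is the front. Behind, a bar (front x=34 mm, top z=127). From it three pairs of level prongs, 8 mm thick, tops z=120, run to x=-42 and turn up (tips x=-53, z=134). Pairs at y=110, 0, -110, prongs 32 apart. A plate hangs by its window's upper edge, origin x about -8, z=104; lift it 15 to 30 mm to clear the tips, off or on.
- rack_front (a point): No object: the point 170 mm in front (-x) of the rack's origin, 100 mm up. A plate whose underside faces front has this point on its own +x side.
- reject_box: Fixed open grey sheet-metal reject box, 56 x 140 mm outside, 50 x 134 inside, 66 high, floor 3 thick. Origin: middle of its underside; x across its narrow side, y along its length. A plate stands in it on its lower edge, its width along the box's y, its origin then about 61 mm up, its upper part sticking out.
- tape_mask: Bystander: roll of masking tape lying flat, 91 mm across, 20 high. Origin: centre of its underside.
- strip_carrier: Bystander: lead strip on its flat carrier, 38 x 90 x 9 mm. Origin: centre of its underside.
- setup_block: Bystander: steel height setting block with an upright pin, 28 x 40 x 32 mm. Origin: centre of its underside.

How it is judged (in metres and radians):
On the way:
1. the plate that lacks a boss has been taken off the rack and turned with its underside to the front (within 0.8 rad) (x of rack in the frame of plate_b below -0.03 m and angle between the x axis of plate_b and the x axis of rack, either way round below 0.8 rad), for 0.2 s.
At the end, for the whole second after the job is handed in: Plates with four bosses hang at rest on any prongs of the rack (origin 97 to 111 mm above the rack's, upright to 0.15 rad), underside to the front within 0.3 rad. The plate lacking one stands at rest in the reject box: 30 mm across, 35 mm along from its middle, under 85 mm up, leaning under 0.5 rad (z of plate_a in the frame of rack between 0.097 and 0.111 m and x of plate_a in the frame of rack between -0.045 and 0.03 m and angle between the x axis of each of plate_a, plate_c and the x axis of rack, either way round below 0.3 rad and angle between each of plate_a, plate_c's own z axis and vertical below 0.15 rad and x of rack_front in the frame of plate_a above 0.05 m and linear speed of each of plate_a, plate_c, plate_b below 0.03 m/s and z of plate_c in the frame of rack between 0.097 and 0.111 m and x of plate_c in the frame of rack between -0.045 and 0.03 m and x of rack_front in the frame of plate_c above 0.05 m and x of plate_b in the frame of reject_box between -0.03 and 0.03 m and y of plate_b in the frame of reject_box between -0.035 and 0.035 m and z of plate_b in the frame of reject_box below 0.085 m and angle between plate_b's own z axis and vertical below 0.5 rad); the robot touches nothing.
It fails at once if plate_c is moved more than 3 cm from its place (distance of plate_c from where it was at the start of the episode above 0.03 m).
It fails at once if tape_mask is moved more than 3 cm from its place (distance of tape_mask from where it was at the start of the episode above 0.03 m).
It fails at once if strip_carrier is moved more than 3 cm from its place (distance of strip_carrier from where it was at the start of the episode above 0.03 m).
It fails at once if setup_block is moved more than 3 cm from its place (distance of setup_block from where it was at the start of the episode above 0.03 m).
It also fails if it takes over 69 s, if anything falls off the work surface, if the arm or the gripper's body presses on something with over 40 N, if the wrist force passes 120 N, or if a joint passes its speed limit or range.

## Working session

There is one attempt and no reset: what is moved stays moved. The work goes in short steps, Python scripts to look and compute and a tool call to move; the robot and the scene stay as the last step left them, time stands still between calls to the robot, and variables do not carry over. Pictures are saved under pics/ and viewed, and the job is handed in when it is done.

Besides the shell and the picture viewer there is one more tool, called after "Emit:" by a JSON object that holds its "api" and its "payload", one argument or row to a line. apply_moves: Moves the arm, as the interface text tells. Its arguments: {"type":"object","properties":{"targets":{"type":"array"},"newtons":{"type":"number"}},"required":["targets"]}

```bash
mkdir -p pics; ls; python3 - <<'E'
from workcell import bot,camera,recognise
import cv2,numpy as np
print(bot.get_obs())
for n in ["scene","top","wrist"]:
    c=camera(n); cv2.imwrite(f"pics/{n}0.png",c["img"][:,:,::-1]); print(n,c["intrinsics"],c["origin"],c["rotation"],[k for k in c])
    for q in ["plate_a","plate_c","rack","reject_box","tape_mask","strip_carrier","setup_block"]:
        print(q,[(np.round(r["box"]).tolist(),round(r["conf"],2)) for r in recognise(q,n)])
print(bot.get_obs()["time"])
E
```

```text
pics
{'time': 0.0, 'q': array([-7.17335400e+01,  5.00981387e+00,  1.00341260e+01,  9.50989354e+01,
        2.80708986e-03,  9.00008849e+01]), 'qd': array([ 0.02402071, -0.06435842,  0.09599622, -0.03662568,  0.02141011,
        0.06115279]), 'joint_efforts': array([ 2.23514733e-03, -5.20383668e+01,  4.64808297e+01,  1.61944132e-02,
        1.50058768e-04, -3.41220300e-05]), 'ee_pos': array([ 0.17233184, -0.52206382,  0.23059247]), 'tcp_rot': array([-1.79925377e+02, -2.80593493e-03,  1.82655714e+01]), 'wrist_force': array([-0.07745804,  0.09993694,  0.49199445]), 'torque': array([0.00294392, 0.04904224, 0.02877203]), 'opening': 0.08545811450089233}
scene [[473.79216186   0.         312.63437602]
 [  0.         473.79216186 238.71758054]
 [  0.           0.           1.        ]] [0.27088607 0.35989311 0.7054966 ] [  42.6856686     1.17182068 -153.80672177] ['img', 'intrinsics', 'origin', 'rotation']
plate_a [([241.0, 259.0, 263.0, 355.0], 0.84), ([246.0, 212.0, 267.0, 289.0], 0.75), ([238.0, 167.0, 251.0, 228.0], 0.57), ([388.0, 278.0, 403.0, 308.0], 0.34)]
plate_c [([241.0, 259.0, 26
[... 975 characters left out ...]
.0, 365.0, 277.0], 0.78), ([253.0, 174.0, 307.0, 227.0], 0.65)]
reject_box [([354.0, 274.0, 439.0, 323.0], 0.57), ([180.0, 123.0, 361.0, 275.0], 0.57)]
tape_mask [([389.0, 236.0, 437.0, 281.0], 0.86)]
strip_carrier [([285.0, 286.0, 323.0, 329.0], 0.57)]
setup_block [([315.0, 317.0, 338.0, 334.0], 0.78), ([287.0, 286.0, 325.0, 330.0], 0.18)]
wrist [[371.64829954   0.         317.65995833]
 [  0.         371.64829954 239.1338853 ]
 [  0.           0.           1.        ]] [ 0.24198142 -0.4996684   0.37416849] [-1.66158809e+01 -7.55759249e-03 -7.17519760e+01] ['img', 'intrinsics', 'origin', 'rotation']
plate_a []
plate_c []
rack []
reject_box []
tape_mask []
strip_carrier []
setup_block []
1.2
```

View pics/top0.png

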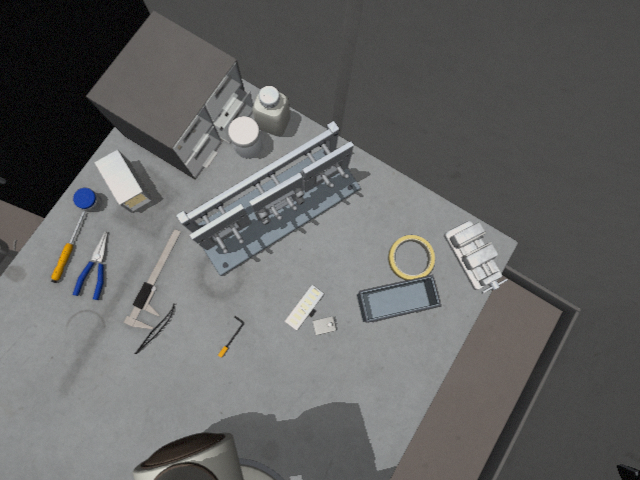

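View pics/scene0.png

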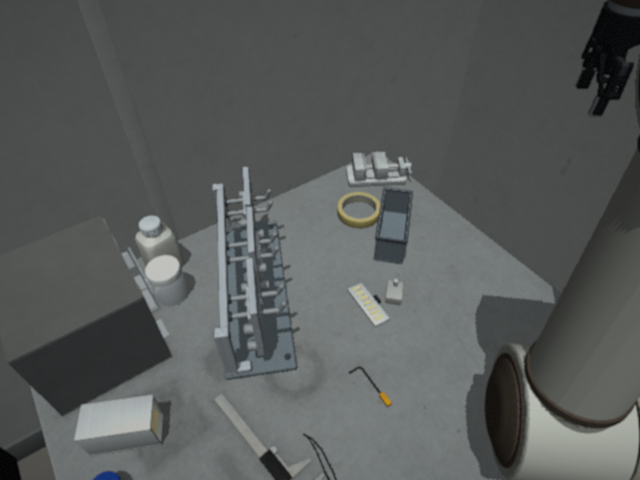

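View pics/wrist0.png

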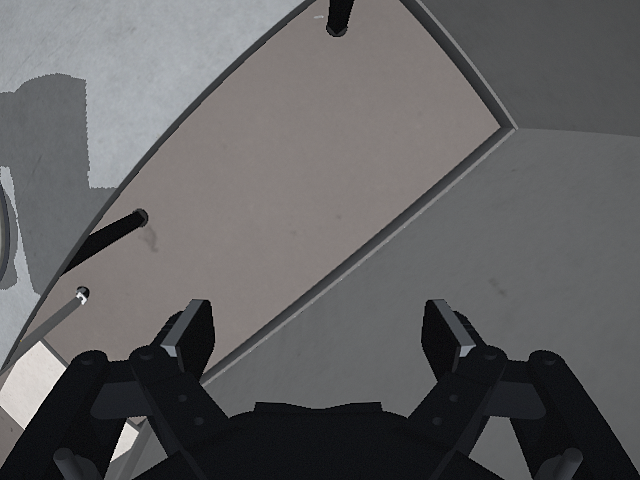

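```bash
cat > h.py <<'E'
import numpy as np,cv2
from scipy.spatial.transform import Rotation as R
def cam(c):
    return c["intrinsics"],np.array(c["origin"]),R.from_euler("xyz",c["rotation"],degrees=True).as_matrix()
TOP=(np.array([[459.96155908,0,323.08298781],[0,459.96155908,241.64868611],[0,0,1]]),np.array([0.37194047,-0.12439026,0.91826945]),R.from_euler("xyz",[10.5825219,-1.93327042,-88.29513854],degrees=True).as_matrix())
SC=(np.array([[473.79216186,0,312.63437602],[0,473.79216186,238.71758054],[0,0,1]]),np.array([0.27088607,0.35989311,0.7054966]),R.from_euler("xyz",[42.6856686,1.17182068,-153.80672177],degrees=True).as_matrix())
def proj(C,P):
    K,o,Rm=C; p=(np.atleast_2d(P)-o)@Rm; x=p[:,0]/-p[:,2]; y=-p[:,1]/-p[:,2]
    return np.c_[K[0,0]*x+K[0,2],K[1,1]*y+K[1,2]]
def ray(C,uv,z):
    K,o,Rm=C; uv=np.atleast_2d(uv)
    d=np.c_[(uv[:,0]-K[0,2])/K[0,0],-(uv[:,1]-K[1,2])/K[1,1],-np.ones(len(uv))]@Rm.T
    return o+d*((z-o[2])/d[:,2:])
E
python3 - <<'E'
import cv2
a=cv2.imread("pics/top0.png");cv2.imwrite("pics/t1.png",cv2.resize(a[110:290,165:375],None,fx=3.8,fy=3.3,interpolation=cv2.INTER_CUBIC)[:600,:800])
cv2.imwrite("pics/t2.png",cv2.resize(a[220:345,275:515],None,fx=3.3,fy=3.3,interpolation=cv2.INTER_CUBIC))
a=cv2.imread("pics/scene0.png");cv2.imwrite("pics/s1.png",cv2.resize(a[155:390,200:420],None,fx=2.5,fy=2.5,interpolation=cv2.INTER_CUBIC))
E
```

```text
(no output)
```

View pics/t1.png

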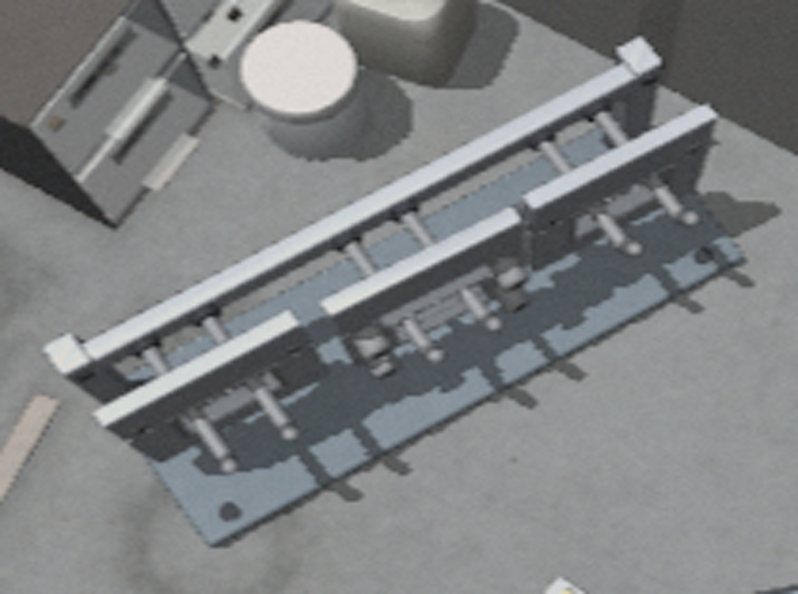

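View pics/t2.png

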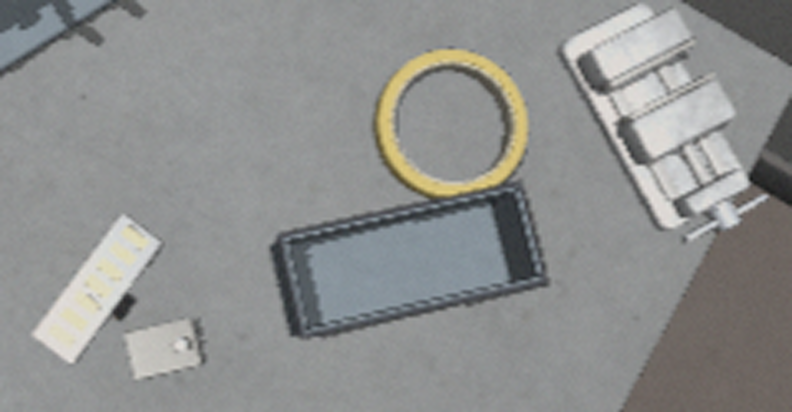

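View pics/s1.png

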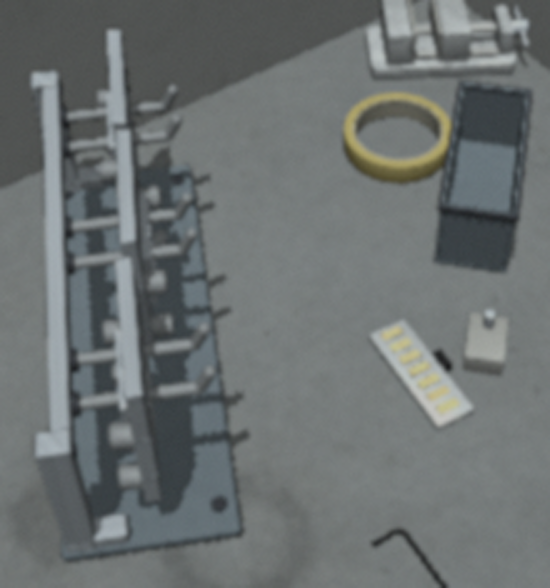

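```bash
cat > fit.py <<'E'
from h import *
from scipy.optimize import least_squares
Z=lambda X,Y:(165+X/3.8,110+Y/3.3)
tips=np.array([Z(*p) for p in [(228,465),(290,432),(434,355),(492,322),(633,247),(688,215)]])
L=np.array([[-50,y,134] for y in (126,94,16,-16,-94,-126)])/1000.
cor=np.array([Z(212,545),Z(745,262)]);Lc=np.array([[-57.5,168,4],[-57.5,-168,4]])/1000.
S=lambda X,Y:(200+X/2.5,155+Y/2.5)
st=np.array([S(*p) for p in [(210,378),(205,331),(190,238),(184,200),(178,124),(172,90)]])
sc_=np.array([S(242,534)]);
def f(p,full=False):
    T=lambda Q: Q@R.from_euler("z",p[2]).as_matrix().T+[p[0],p[1],0]
    r=[(proj(TOP,T(L))-tips),(proj(TOP,T(Lc))-cor),(proj(SC,T(L))-st),(proj(SC,T(Lc[:1]))-sc_)]
    return np.vstack(r) if full else np.vstack(r).ravel()
s=least_squares(f,[.5,0,0.2],loss="soft_l1")
print(s.x[:2],np.degrees(s.x[2]));print(np.round(f(s.x,True),1))
q=s.x
E
python3 fit.py
python3 - <<'E'
from h import *
Z=lambda X,Y:(275+X/3.3,220+Y/3.3)
print("box rim",ray(TOP,[Z(275,243),Z(300,335),Z(547,281),Z(520,185)],.066))
print("tape",ray(TOP,[Z(375,122),Z(528,122),Z(452,48),Z(452,196)],.02))
print("block",ray(TOP,[Z(125,335),Z(200,320),Z(204,366),Z(137,379)],.032 ))
z=lambda X,Y:(165+X/3.8,110+Y/3.3)
print("plates top",ray(TOP,[z(108,427),z(298,328),z(333,313),z(524,222),z(537,207),z(716,118)],.162))
print("clutter",ray(TOP,[(245,125),(270,95),(130,180)],0.06), ray(TOP,[(197,175),(240,62)],0.2))
E
```

```text
[ 0.60962158 -0.05226817] 34.78889690543514
[[-0.8  0.2]
 [-1.   0.3]
 [-0.5 -0.1]
 [-0.3  0.3]
 [-0.3  0.2]
 [ 0.2  0.6]
 [-1.3  1.1]
 [-1.2 -0.8]
 [-0.1 -4.3]
 [-0.4 -2.8]
 [ 0.5 -3.6]
 [ 1.  -2.6]
 [-0.8 -3.6]
 [ 0.1 -1.8]
 [-0.2  0.8]]
box rim [[ 0.43650584 -0.21659273  0.066     ]
 [ 0.38605749 -0.23130762  0.066     ]
 [ 0.42016613 -0.37018495  0.066     ]
 [ 0.4738359  -0.3556634   0.066     ]]
tape [[ 0.51445305 -0.28075156  0.02      ]
 [ 0.51769365 -0.37356116  0.02      ]
 [ 0.56161773 -0.32765113  0.02      ]
 [ 0.47136692 -0.32711241  0.02      ]]
block [[ 0.38357121 -0.13458326  0.032     ]
 [ 0.39340398 -0.1775585   0.032     ]
 [ 0.36741349 -0.18050233  0.032     ]
 [ 0.358977   -0.14228688  0.032     ]]
plates top [[ 0.51005524  0.06951681  0.162     ]
 [ 0.56445416 -0.00978007  0.162     ]
 [ 0.57295587 -0.02476442  0.162     ]
 [ 0.62508482 -0.1077188   0.162     ]
 [ 0.63348493 -0.11328267  0.162     ]
 [ 0.68612434 -0.19358789  0.162     ]]
clutter [[ 0.76264554  0.01314653  0.06      ]
 [ 0.82922497 -0.03289688  0.06      ]
 [ 0.64014499  0.22565085  0.06      ]] [[0.60917402 0.06263453 0.2       ]
 [0.81290794 0.00613193 0.2       ]]
```

```bash
cat >> fit.py <<'E'
a=cv2.imread("pics/top0.png")
def box(c,yaw,zc,C=TOP):
    P=np.array([[x,y,z] for x in (-5,5) for y in (-50,50) for z in (-58,58)])/1000.
    P=np.vstack([P,np.array([[-5,y,z] for y in (-25,25) for z in (-24,16)])/1e3])
    W=P@R.from_euler("z",yaw).as_matrix().T+[c[0],c[1],zc]
    return proj(C,W)
def ov(img,ctrs,zc,yaw,crop,k,C,fn):
    x0,y0,x1,y1=crop
    b=cv2.resize(img[y0:y1,x0:x1],None,fx=k,fy=k,interpolation=cv2.INTER_CUBIC)
    for c in ctrs:
        p=(box(c,yaw,zc,C)-[x0,y0]+.5)*k
        for i,j in [(0,1),(2,3),(0,2),(1,3),(5,7),(1,5),(3,7),(8,9),(10,11),(8,10),(9,11)]:
            cv2.line(b,tuple(np.int32(p[i])),tuple(np.int32(p[j])),(0,0,255),1)
    cv2.imwrite(fn,b)
E
python3 - <<'E'
from fit import *
u=np.array([np.cos(q[2]),np.sin(q[2])]);v=np.array([-u[1],u[0]])
cs=[q[:2]-.008*u+y*v for y in(.11,0,-.11)]
print(cs)
ov(a,cs,.104,q[2],(175,115,375,265),4,TOP,"pics/o1.png")
ov(cv2.imread("pics/scene0.png"),cs,.104,q[2],(200,155,310,305),4,SC,"pics/o2.png")
E
```

```text
[ 0.60962158 -0.05226817] 34.78889690543514
[[-0.8  0.2]
 [-1.   0.3]
 [-0.5 -0.1]
 [-0.3  0.3]
 [-0.3  0.2]
 [ 0.2  0.6]
 [-1.3  1.1]
 [-1.2 -0.8]
 [-0.1 -4.3]
 [-0.4 -2.8]
 [ 0.5 -3.6]
 [ 1.  -2.6]
 [-0.8 -3.6]
 [ 0.1 -1.8]
 [-0.2  0.8]]
[array([0.54029051, 0.03350597]), array([ 0.6030515 , -0.05683261]), array([ 0.66581249, -0.14717119])]
```

View pics/o1.png

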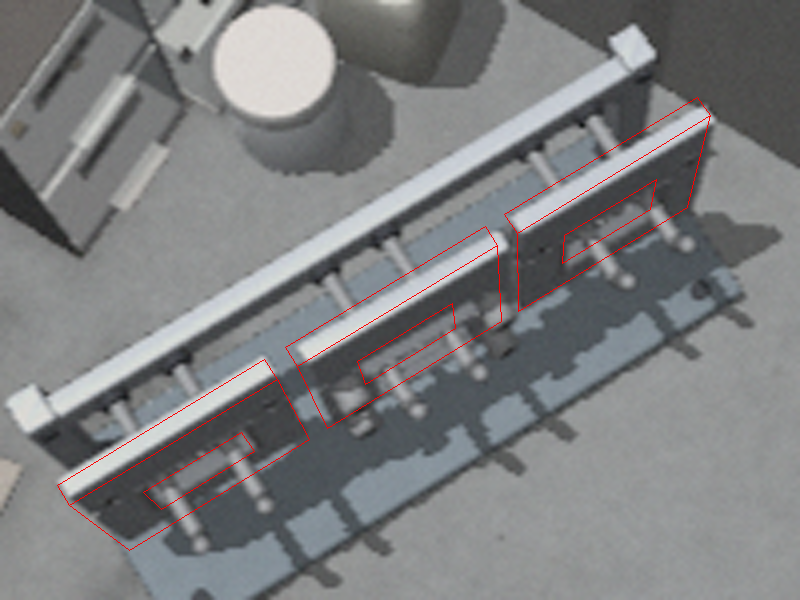

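View pics/o2.png

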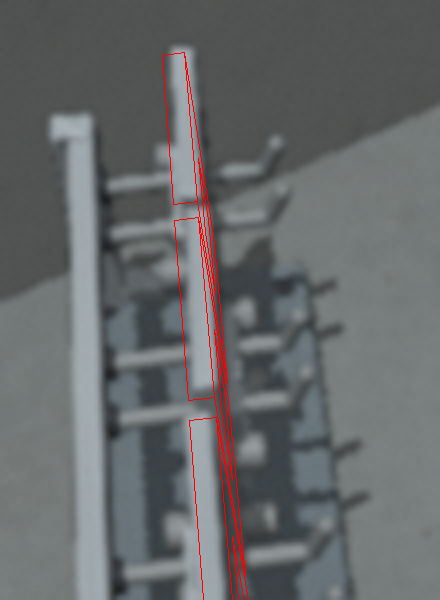

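Emit:
{"api": "apply_moves", "payload": {
  "targets": [16.4,12.4,1.0,0,0,17.6,0.5,16.4,12.4,1.0,0,0,17.6,0.5,16.4,12.4,1.0,0,0,17.6,0.5,16.4,12.4,1.0,0,0,17.6,0.5,16.4,12.4,1.0,0,0,17.6,0.5],
  "newtons": 60
}}

```text
time: 1.7
ee_pos: [0.3729, -0.3703, 0.2437]
tcp_rot: [180.0, 0.0, 61.6]
wrist_force: [1.4, -1.4, 0.2]
opening: 0.0428
```

Emit:
{"api": "apply_moves", "payload": {
  "targets": [9.7,7.4,0.4,0,0,10.5,0.5,9.7,7.4,0.4,0,0,10.5,0.5,9.7,7.4,0.4,0,0,10.5,0.5,9.7,7.4,0.4,0,0,10.5,0.5,9.7,7.4,0.4,0,0,10.5,0.5]
}}

```text
time: 2.2
ee_pos: [0.5717, -0.2185, 0.2518]
tcp_rot: [180.0, 0.0, 104.6]
wrist_force: [1.6, -0.9, 0.3]
opening: 0.0425
```

```bash
python3 - <<'E'
from workcell import bot
o=bot.get_obs();print(o['q'].round(1),o['ee_pos'],o['tcp_rot'])
E
```

```text
[-20.9  14.4  23.1  98.7  -0.   54.5] [ 0.57165985 -0.21851939  0.25180796] [1.79982048e+02 1.91780839e-02 1.04573927e+02]
```

Emit:
{"api": "apply_moves", "payload": {
  "targets": [3.1,2.3,-0.5,0,0,3.3,0.5,3.1,2.3,-0.5,0,0,3.3,0.5,3.1,2.3,-1.0,0,0,3.3,0.5,3.1,2.3,-1.5,0,0,3.3,0.5]
}}

```text
time: 2.6
ee_pos: [0.6649, -0.149, 0.2042]
tcp_rot: [-179.9, -0.1, 124.2]
wrist_force: [1.0, -0.9, -0.7]
opening: 0.043
```

```bash
python3 - <<'E'
from workcell import bot,camera
import cv2
c=camera("wrist");cv2.imwrite("pics/w1.png",c["img"][:,:,::-1])
o=bot.get_obs();print(o['q'].round(1),o['ee_pos'],o['tcp_rot'],c["origin"],c["rotation"])
c=camera("scene");cv2.imwrite("pics/s2.png",c["img"][:,:,::-1])
E
```

```text
[-12.7  23.8  29.4  95.9  -0.   43.2] [ 0.66338677 -0.14995335  0.20175993] [-179.80268167   -0.19813965  124.10600924] [ 0.62456688 -0.08909915  0.34718554] [-16.56826484   0.03983728  34.23233624]
```

View pics/w1.png

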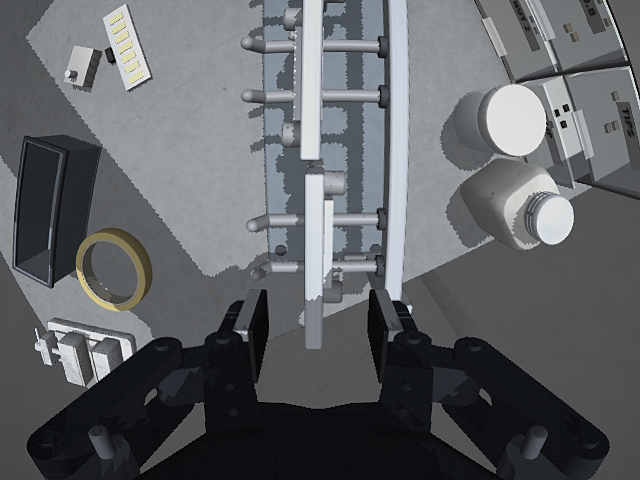

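View pics/s2.png

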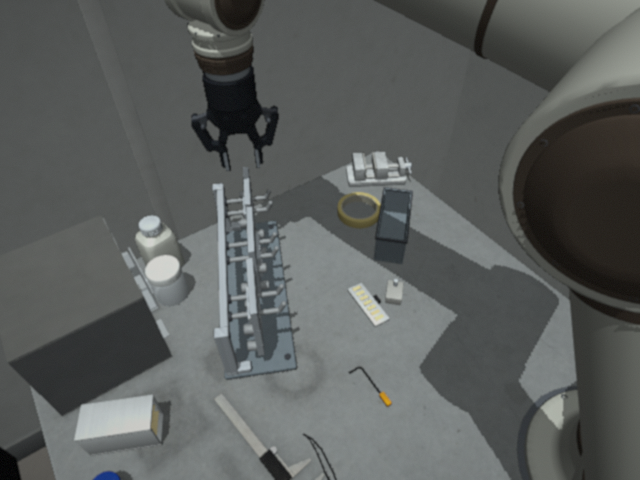

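```bash
cat >> h.py <<'E'
def wray(c,uv,z):
    K,o,Rm=cam(c); uv=np.atleast_2d(uv).astype(float)
    a=(uv-[K[0,2],K[1,2]])/K[0,0]; th=np.hypot(*a.T); s=np.sin(th)/th
    d=np.c_[a[:,0]*s,-a[:,1]*s,-np.cos(th)]@Rm.T
    return o+d*((z-o[2])/d[:,2:])
def wproj(c,P):
    K,o,Rm=cam(c); p=(np.atleast_2d(P)-o)@Rm; x,y,z=p[:,0],-p[:,1],-p[:,2]
    r=np.hypot(x,y); th=np.arctan2(r,z)
    return np.c_[K[0,0]*th*x/r+K[0,2],K[0,0]*th*y/r+K[1,2]]
E
python3 - <<'E'
from h import *
c=dict(intrinsics=np.array([[371.648,0,317.66],[0,371.648,239.134],[0,0,1]]),origin=[0.62456688,-0.08909915,0.34718554],rotation=[-16.56826484,0.03983728,34.23233624])
P=wray(c,[(304.5,174),(323,174),(305.5,348),(322,348)],.162);print(P)
print(P.mean(0),(P[0]+P[1]-P[2]-P[3])/2, np.linalg.norm(P[0]+P[1]-P[2]-P[3])/2,np.linalg.norm(P[0]-P[1]))
d=(P[0]+P[1]-P[2]-P[3])/2;print(np.degrees(np.arctan2(-d[0],d[1])))
E
```

```text
[[ 0.6309405  -0.11037277  0.162     ]
 [ 0.63858075 -0.10518707  0.162     ]
 [ 0.68712915 -0.19399023  0.162     ]
 [ 0.69513757 -0.18850693  0.162     ]]
[ 0.66294699 -0.14951425  0.162     ] [-0.05637274  0.08346866  0.        ] 0.1007219061289129 0.00923389711040221
34.034150317409676
```

Emit:
{"api": "apply_moves", "payload": {
  "targets": [0,0,-1.2,0,0,0,0.5,0,0,-2.4,0,0,0,0.5,0,0,-2.4,0,0,0,0.5,0,0,-2.4,0,0,0,0,0,0,-2.4,0,0,0,0],
  "newtons": 60
}}

```text
time: 3.2
ee_pos: [0.664, -0.1517, 0.1378]
tcp_rot: [179.9, 0.2, 124.0]
wrist_force: [-0.1, -0.2, 0.4]
opening: 0.0144
```

Emit:
{"api": "apply_moves", "payload": {
  "targets": [0,0,0,0,0,0,0,0,0,0,0,0,0,0,0,0,0,0,0,0,0]
}}

```text
time: 3.5
ee_pos: [0.6641, -0.1517, 0.1379]
tcp_rot: [179.8, 0.2, 124.0]
wrist_force: [-1.4, -1.1, 7.9]
opening: 0.009
```

Emit:
{"api": "apply_moves", "payload": {
  "targets": [0,0,0.4,0,0,0,0,0,0,0.75,0,0,0,0,0,0,0.75,0,0,0,0]
}}

```text
time: 3.8
ee_pos: [0.6641, -0.1513, 0.1598]
tcp_rot: [179.9, 0.1, 124.0]
wrist_force: [0.6, -0.0, -2.2]
opening: 0.0092
```

```bash
python3 - <<'E'
from workcell import bot,camera
import cv2
c=camera("wrist");cv2.imwrite("pics/w2.png",c["img"][:,:,::-1])
o=bot.get_obs();print(o['q'].round(1),o['ee_pos'],o['tcp_rot'],c["origin"],c["rotation"],o['wrist_force'],o['torque'])
E
```

```text
[-12.8  22.6  23.   90.3   0.   43.2] [ 0.66384005 -0.15122178  0.15854643] [1.79918531e+02 8.51101172e-02 1.24012649e+02] [ 0.62330067 -0.09102474  0.30252238] [-16.77417795  -0.14229985  33.99329231] [-0.15371196 -0.34341448 -3.40790476] [0.00626034 0.00335743 0.00897724]
```

View pics/w2.png

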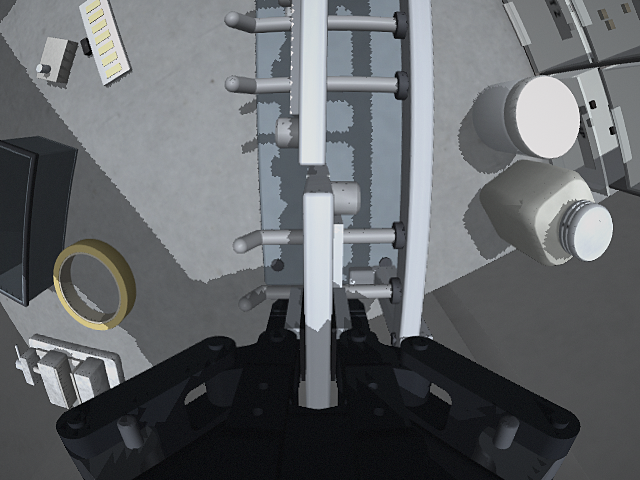

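```bash
python3 - <<'E'
from h import *
c=dict(intrinsics=np.array([[371.648,0,317.66],[0,371.648,239.134],[0,0,1]]),origin=[ 0.62330067,-0.09102474,0.30252238],rotation=[-16.77417795,-0.14229985,33.99329231])
for z in(.181,.183,.185):
  P=wray(c,[(318,193),(317.5,408)],z);m=P.mean(0);d=P[0]-P[1]
  t=np.array([ 0.66384,-0.15122]);y=np.radians(34)
  print(m,np.linalg.norm(d),(t-m[:2])@[-np.sin(y),np.cos(y)],(t-m[:2])@[np.cos(y),np.sin(y)])
E
```

```text
[ 0.66081889 -0.14608303  0.181     ] 0.09187266724176193 -0.005948124093377582 -0.0003679490478678955
[ 0.66020142 -0.14517688  0.183     ] 0.09036063847402781 -0.007044635102852561 -0.00036275141152304673
[ 0.65958395 -0.14427074  0.185     ] 0.08884860970629364 -0.008141146112327479 -0.00035755377517829
```

Emit:
{"api": "apply_moves", "payload": {
  "targets": [-1.2,-0.8,0.05,0,0,0,0,-2.4,-1.6,0.1,0,0,0,0,-3.6,-2.4,0.2,0,0,0,0,-3.9,-2.6,0.7,0,0,1.3,0,-3.9,-2.6,1.2,0,0,2.6,0]
}}

```text
time: 4.35
ee_pos: [0.5442, -0.2302, 0.1933]
tcp_rot: [-180.0, -0.1, 139.8]
wrist_force: [1.2, 0.3, -2.2]
opening: 0.0092
```

Emit:
{"api": "apply_moves", "payload": {
  "targets": [0,0,1.0,0,0,7,0,0,0,2,0,0,7,0,0,0,2,0,0,7,0,0,0,2,0,0,7,0,0,0,2,0,0,7,0]
}}

```text
time: 4.85
ee_pos: [0.5463, -0.2292, 0.253]
tcp_rot: [180.0, -0.0, -178.0]
wrist_force: [0.0, 0.5, -2.7]
opening: 0.009
```

Emit:
{"api": "apply_moves", "payload": {
  "targets": [0,0,0,0,0,7,0,0,0,0,0,0,7,0,0,0,0,0,0,7,0,0,0,0,0,0,7,0,0,0,0,0,0,7,0]
}}

```text
time: 5.35
ee_pos: [0.5462, -0.2291, 0.2527]
tcp_rot: [180.0, -0.0, -136.0]
wrist_force: [0.1, 0.8, -3.1]
opening: 0.009
```

Emit:
{"api": "apply_moves", "payload": {
  "targets": [0,0,0,0,0,7,0,0,0,0,0,0,7,0,0,0,0,0,0,7,0,0,0,0,0,0,7,0,0,0,0,0,0,7,0]
}}

```text
time: 5.85
ee_pos: [0.5462, -0.2291, 0.2527]
tcp_rot: [180.0, 0.0, -94.0]
wrist_force: [-0.1, -0.2, -2.9]
opening: 0.0088
```

Emit:
{"api": "apply_moves", "payload": {
  "targets": [0,0,0,0,0,6.4,0,0,0,0,0,0,6.4,0,0,0,0,0,0,6.4,0,0,0,0,0,0,6.4,0,0,0,0,0,0,6.4,0]
}}

```text
time: 6.35
ee_pos: [0.5462, -0.2291, 0.2527]
tcp_rot: [180.0, 0.0, -55.7]
wrist_force: [-0.4, -0.7, -2.8]
opening: 0.0089
```

```bash
python3 - <<'E'
from workcell import bot,camera
import cv2
for n in("top","scene","wrist"):
    c=camera(n);cv2.imwrite(f"pics/{n}3.png",c["img"][:,:,::-1])
    if n=="top": t=c["img"][:,:,::-1]
cv2.imwrite("pics/t3z.png",cv2.resize(t[140:340,200:460],None,fx=3,fy=3,interpolation=cv2.INTER_CUBIC))
o=bot.get_obs();print(o['q'].round(1),o['ee_pos'],o['tcp_rot'],c["origin"],c["rotation"],o['wrist_force'],o['torque'])
E
```

```text
[ -22.8   11.6   19.9   98.3    0.  -146.7] [ 0.54618211 -0.22908362  0.25280513] [ 1.79984454e+02  2.78471762e-02 -5.60906970e+01] [ 0.58748514 -0.28966952  0.39556544] [-1.66508835e+01 -7.85957060e-03 -1.45954538e+02] [ 0.50873672 -0.43683964 -3.17035413] [-0.00744226 -0.05092902 -0.00604298]
```

View pics/t3z.png

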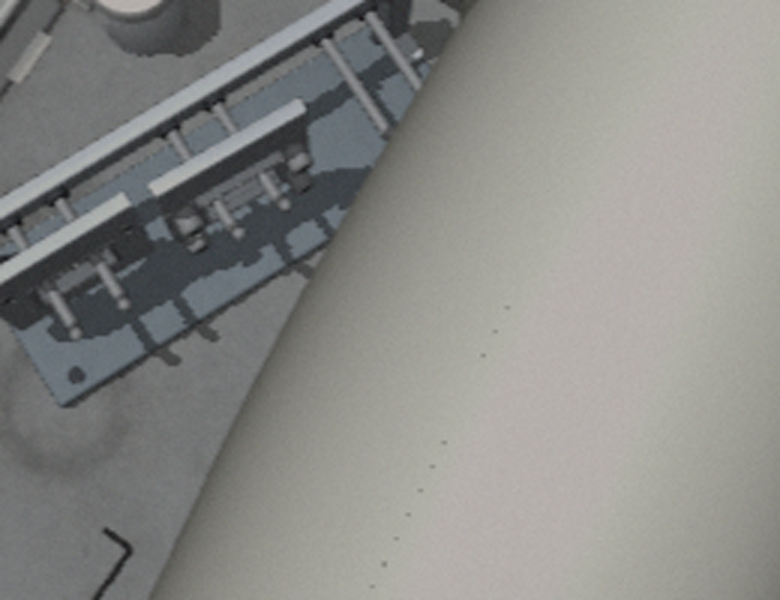

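View pics/scene3.png

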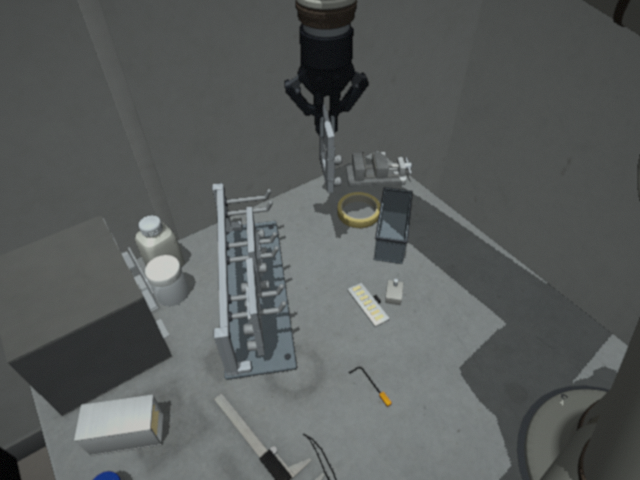

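View pics/wrist3.png

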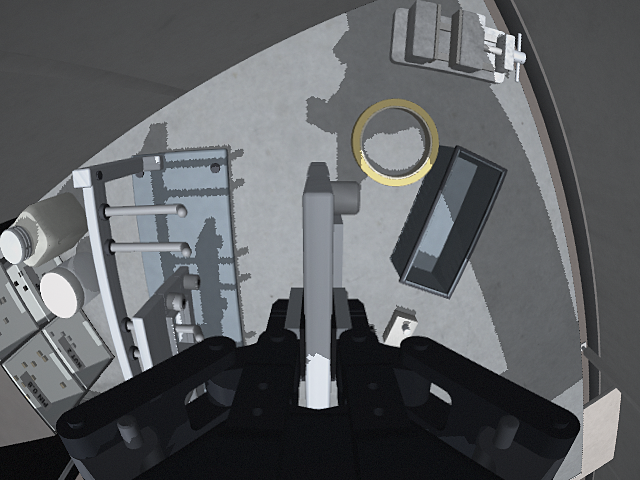

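Emit:
{"api": "apply_moves", "payload": {
  "targets": [0,0,0,0,0,-7,0,0,0,0,0,0,-7,0,0,0,0,0,0,-7,0,0,0,0,0,0,-7,0,0,0,0,0,0,-7,0]
}}

```text
time: 7.0
ee_pos: [0.5462, -0.2291, 0.2529]
tcp_rot: [180.0, 0.0, -98.5]
wrist_force: [0.7, 0.4, -2.5]
opening: 0.0088
```

Emit:
{"api": "apply_moves", "payload": {
  "targets": [0,0,0,0,0,-6,0,0,0,0,0,0,-6,0,0,0,0,0,0,-6,0,0,0,0,0,0,-6,0,0,0,0,0,0,-6,0]
}}

```text
time: 7.5
ee_pos: [0.5462, -0.2291, 0.2529]
tcp_rot: [180.0, -0.0, -134.3]
wrist_force: [-0.8, 0.7, -1.4]
opening: 0.0089
```

```bash
python3 - <<'E'
from workcell import bot,camera
import cv2
c=camera("scene");t=c["img"][:,:,::-1];cv2.imwrite("pics/s4.png",t)
cv2.imwrite("pics/s4z.png",cv2.resize(t[80:230,270:420],None,fx=4,fy=4,interpolation=cv2.INTER_CUBIC))
o=bot.get_obs();print(o['q'].round(1),o['ee_pos'],o['tcp_rot'])
E
```

```text
[-22.8  11.6  19.9  98.3   0.  -68.6] [ 0.54620583 -0.22911418  0.25296002] [ 1.79985487e+02 -4.26034538e-03 -1.34123394e+02]
```

View pics/s4z.png

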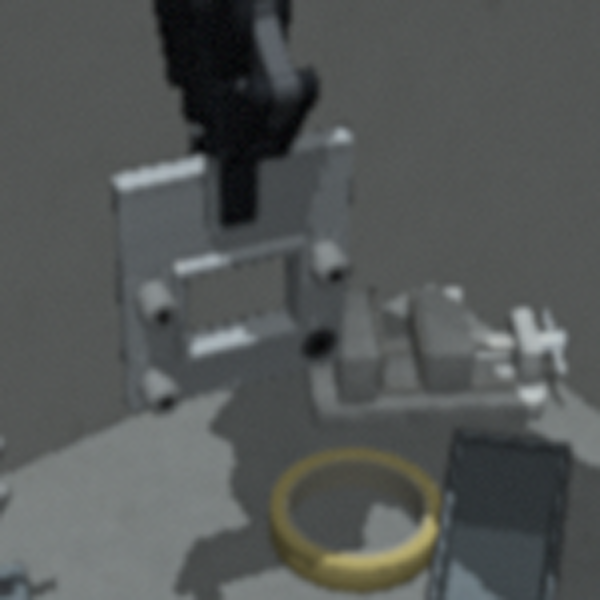

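Emit:
{"api": "apply_moves", "payload": {
  "targets": [0,0,0.5,0,0,1.4,0,0,0,1,0,0,2.8,0,0,0,1,0,0,4,0,0,0,1,0,0,4,0]
}}

```text
time: 7.95
ee_pos: [0.5464, -0.2292, 0.2835]
tcp_rot: [-180.0, -0.0, -109.8]
wrist_force: [-0.1, -0.2, -3.3]
opening: 0.0093
```

```bash
python3 - <<'E'
from workcell import bot,camera
import cv2,numpy as np
c=camera("scene");t=c["img"][:,:,::-1];cv2.imwrite("pics/s5.png",t)
z=cv2.resize(t[60:200,270:400],None,fx=4,fy=4,interpolation=cv2.INTER_CUBIC).astype(float)
cv2.imwrite("pics/s5z.png",np.clip(255*(z/255)**.6,0,255).astype(np.uint8))
o=bot.get_obs();print(o['q'].round(1),o['ee_pos'],o['tcp_rot'])
E
```

```text
[-22.8  12.7  24.6 101.9   0.  -92.7] [ 0.54627297 -0.22913037  0.28297619] [ 1.79994391e+02  1.54123141e-03 -1.10037151e+02]
```

View pics/s5z.png

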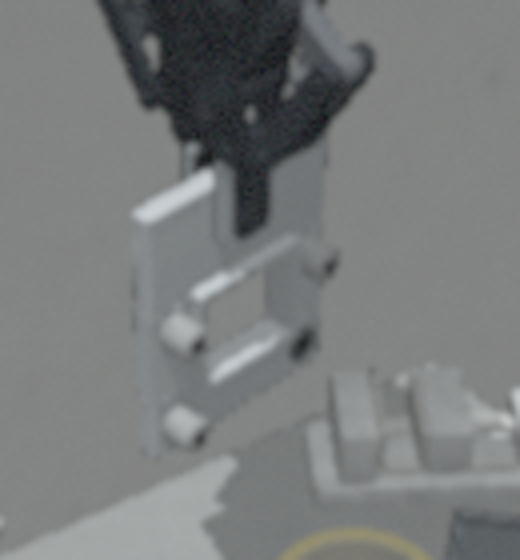

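```bash
python3 - <<'E'
from h import *
c=dict(intrinsics=np.array([[371.648,0,317.66],[0,371.648,239.134],[0,0,1]]),origin=[ 0.58748514,-0.28966952,0.39556544],rotation=[-16.6508835,-7.85957060e-03,-145.954538])
P=wray(c,[(458,146),(507,168),(448,297),(402,280)],.066);print(P,P.mean(0))
for i in range(4): 
    d=P[(i+1)%4]-P[i];print(np.linalg.norm(d),np.degrees(np.arctan2(d[1],d[0])))
E
```

```text
[[ 0.47531611 -0.35449245  0.066     ]
 [ 0.42066308 -0.370135    0.066     ]
 [ 0.3870341  -0.23149578  0.066     ]
 [ 0.44050358 -0.21964114  0.066     ]] [ 0.43087922 -0.29394109  0.066     ]
0.056847544345700884 -164.02805469986134
0.1426595292164162 103.63459604502403
0.05476786055125597 12.500762735306141
0.13927235829070234 -75.52485053615406
```

```bash
python3 - <<'E'
import cv2
a=cv2.imread("pics/wrist3.png");cv2.imwrite("pics/w3z.png",cv2.resize(a[130:310,380:520],None,fx=3.3,fy=3.3,interpolation=cv2.INTER_CUBIC))
E
```

```text
(no output)
```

View pics/w3z.png

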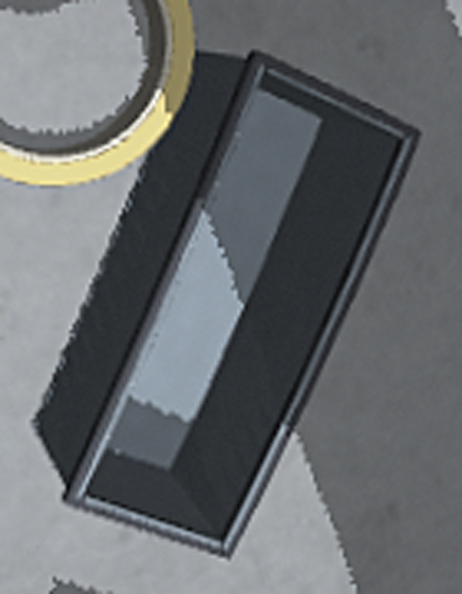

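Emit:
{"api": "apply_moves", "payload": {
  "targets": [-1.0,-0.6,-0.3,0,0,1.4,0,-2.0,-1.2,-0.6,0,0,2.8,0,-3.0,-1.7,-1.0,0,0,4.2,0,-4.0,-2.1,-1.3,0,0,5.67,0,-4.0,-2.1,-1.3,0,0,5.67,0]
}}

```text
time: 8.5
ee_pos: [0.4229, -0.2928, 0.2429]
tcp_rot: [179.9, 0.1, -75.9]
wrist_force: [0.5, 0.4, -2.4]
opening: 0.0089
```

```bash
python3 - <<'E'
from workcell import bot,camera
import cv2
c=camera("wrist");cv2.imwrite("pics/w5.png",c["img"][:,:,::-1])
o=bot.get_obs();print(o['q'].round(1),o['ee_pos'].round(4),o['tcp_rot'].round(2),list(c["origin"]),list(c["rotation"]))
E
```

```text
[ -34.6    0.6    6.9   96.4    0.  -138.4] [ 0.4246 -0.2925  0.2436] [ 1.7997e+02  4.0000e-02 -7.6200e+01] [np.float64(0.4414409737026621), np.float64(-0.3638327759185112), np.float64(0.38568081200132615)] [np.float64(-16.701198108787267), np.float64(-0.11305192054114395), np.float64(-165.94360651984368)]
```

View pics/w5.png

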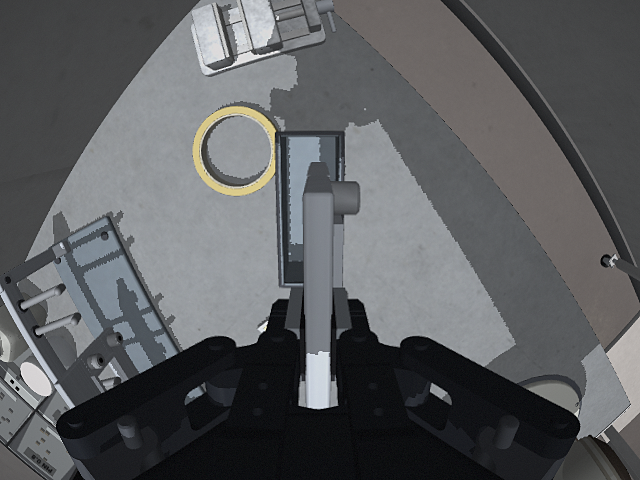

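```bash
python3 - <<'E'
from h import *
c=dict(intrinsics=np.array([[371.648,0,317.66],[0,371.648,239.134],[0,0,1]]),origin=[0.44144,-0.36383,.38568],rotation=[-16.7012,-.113,-165.9436])
P=wray(c,[(275.5,131),(345,131),(278,287)],.066);print(P)
m=(P[1]+P[2])/2;print(m,np.linalg.norm(P[0]-P[1]),np.linalg.norm(P[0]-P[2]),np.degrees(np.arctan2(*(P[0]-P[1])[1::-1])),np.degrees(np.arctan2(*(P[2]-P[0])[1::-1])))
E
```

```text
[[ 0.4757026  -0.35548232  0.066     ]
 [ 0.41829269 -0.36962031  0.066     ]
 [ 0.44237454 -0.21615667  0.066     ]]
[ 0.43033362 -0.29288849  0.066     ] 0.05912512675180666 0.14325639861778247 13.834596574370794 103.45291673643374
```

Emit:
{"api": "apply_moves", "payload": {
  "targets": [0.1,0,-1.2,0,0,0,0,0.1,0,-2.4,0,0,0,0,0.1,0,-3.5,0,0,0,0,0.1,0,-4.2,0,0,0,0,0.1,0,-4.5,0,0,0,0]
}}

```text
time: 9.05
ee_pos: [0.429, -0.2911, 0.1067]
tcp_rot: [179.9, 0.1, -76.1]
wrist_force: [-0.8, 0.5, -2.3]
opening: 0.0092
```

Emit:
{"api": "apply_moves", "payload": {
  "targets": [0,0,-0.2,0,0,0,0,0,0,-0.3,0,0,0,0]
}}

```text
time: 9.25
ee_pos: [0.4298, -0.2922, 0.1006]
tcp_rot: [-180.0, -0.0, -76.0]
wrist_force: [-0.1, -0.5, -1.2]
opening: 0.0086
```

Emit:
{"api": "apply_moves", "payload": {
  "targets": [-0.1,0,-0.1,0,0,0,0,-0.1,0,-0.17,0,0,0,0,-0.1,0,-0.17,0,0,0,0]
}}

```text
time: 9.55
ee_pos: [0.4263, -0.2923, 0.0954]
tcp_rot: [-180.0, -0.0, -76.0]
wrist_force: [-0.7, 0.4, -1.9]
opening: 0.0089
```

Still carrying weight; a little lower until contact.

Emit:
{"api": "apply_moves", "payload": {
  "targets": [0,0,-0.07,0,0,0,0,0,0,-0.13,0,0,0,0,0,0,-0.13,0,0,0,0]
}}

```text
time: 9.85
ee_pos: [0.4263, -0.2922, 0.0911]
tcp_rot: [-180.0, -0.0, -76.0]
wrist_force: [0.4, -0.1, -3.0]
opening: 0.0089
```

Emit:
{"api": "apply_moves", "payload": {
  "targets": [0,0,-0.1,0,0,0,0,0,0,-0.1,0,0,0,0]
}}

```text
time: 10.05
ee_pos: [0.4267, -0.2925, 0.091]
tcp_rot: [-179.9, -0.1, -76.0]
wrist_force: [-4.5, 3.0, 18.5]
opening: 0.009
```

```bash
python3 - <<'E'
from workcell import bot,camera
import cv2
for n in("scene","wrist"):
    c=camera(n);cv2.imwrite(f"pics/{n}6.png",c["img"][:,:,::-1])
    if n=="scene":cv2.imwrite("pics/s6z.png",cv2.resize(c["img"][110:300,320:470,::-1],None,fx=3.1,fy=3.1,interpolation=cv2.INTER_CUBIC))
o=bot.get_obs();print(o['ee_pos'].round(4),o['wrist_force'])
E
```

```text
[ 0.4268 -0.2924  0.091 ] [-5.29065706  3.57597089 19.66451612]
```

View pics/s6z.png

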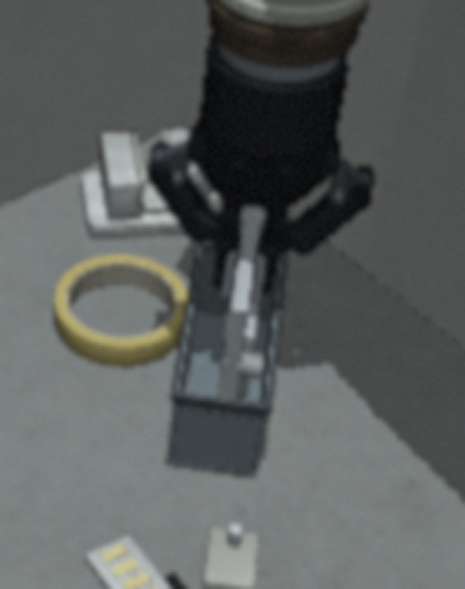

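View pics/wrist6.png

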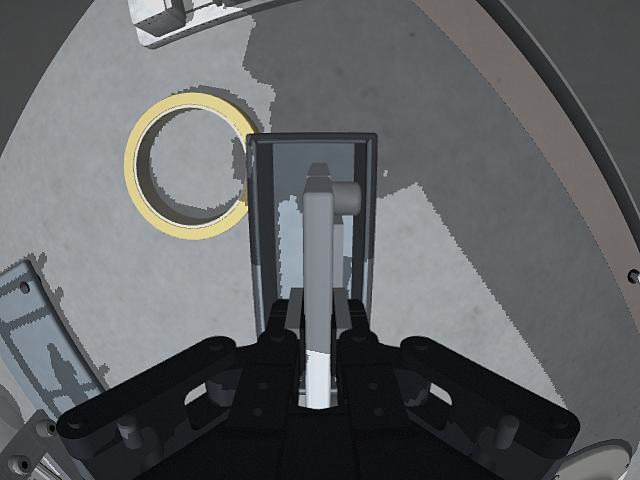

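Emit:
{"api": "apply_moves", "payload": {
  "targets": [0,0,0.05,0,0,0,0,0,0,0.05,0,0,0,0.3,0,0,0.05,0,0,0,0.4,0,0,0.05,0,0,0,0.4,0,0,0.05,0,0,0,0.4]
}}

```text
time: 10.65
ee_pos: [0.4262, -0.2921, 0.0894]
tcp_rot: [180.0, 0.0, -76.0]
wrist_force: [0.2, -0.3, -0.0]
opening: 0.0342
```

Emit:
{"api": "apply_moves", "payload": {
  "targets": [0,0,0.8,0,0,0,0.4,0,0,2,0,0,0,0.4,0,0,3.6,0,0,0,0.4,0,0,5.0,0,0,0,0.5]
}}

```text
time: 11.05
ee_pos: [0.426, -0.292, 0.2415]
tcp_rot: [-180.0, -0.0, -76.0]
wrist_force: [1.1, -1.4, -0.1]
opening: 0.0427
```

```bash
python3 - <<'E'
from workcell import bot,camera
import cv2
for n in("scene","wrist"):
    c=camera(n);cv2.imwrite(f"pics/{n}7.png",c["img"][:,:,::-1])
o=bot.get_obs();print(o['ee_pos'].round(4),o['wrist_force'],o['q'].round(1),o['tcp_rot'].round(1),o['opening'])
E
```

```text
[ 0.4275 -0.2931  0.2456] [-0.53176795  0.49194062  0.45787804] [ -34.4    0.5    7.    96.    -0.  -138.5] [-179.7   -0.4  -76. ] 0.04256527131413148
```

View pics/scene7.png

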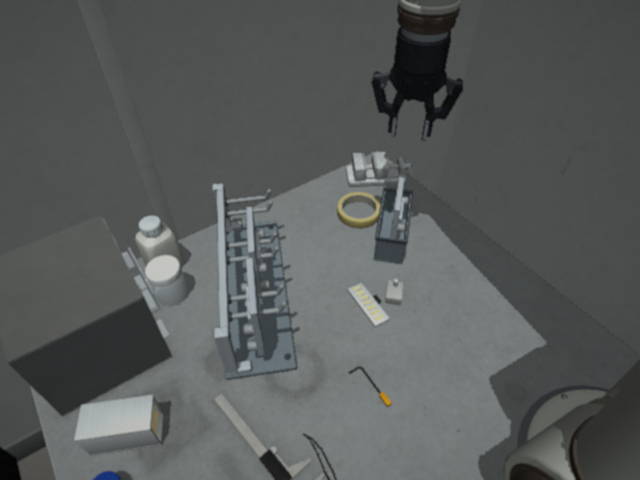

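View pics/wrist7.png

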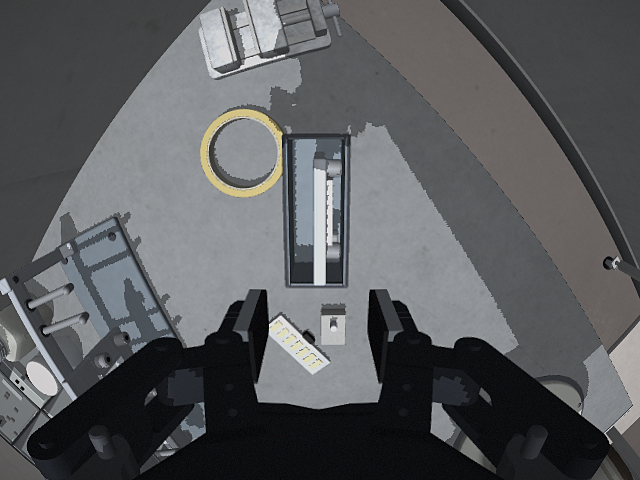

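```bash
python3 - <<'E'
from h import *
b=ray(SC,[(170,357)],0)[0];print(b)
for z in(.1,.15,.2,.25): print(z,ray(SC,[(137,287)],z)[0][:2],proj(SC,[[b[0],b[1],z]])[0],proj(TOP,[[b[0],b[1],z]])[0])
print(proj(TOP,[b]))
E
```

```text
[0.66757536 0.12210737 0.        ]
0.1 [0.73732082 0.07837684] [153.91953591 324.11005484] [179.92413864 161.19193701]
0.15 [0.69880411 0.10162357] [144.56695901 304.98089665] [172.12817513 151.00715266]
0.2 [0.6602874  0.12487029] [134.13812665 283.65043489] [163.31560409 139.49425429]
0.25 [0.62177069 0.14811702] [122.43592061 259.71549663] [153.27370478 126.37533976]
[[193.09711419 178.40134481]]
```

Emit:
{"api": "apply_moves", "payload": {
  "targets": [0.5,1.55,0.3,0,0,0.5,0.5,1.0,3.1,0.4,0,0,1.0,0.5,1.6,4.65,0.4,0,0,1.5,0.5,2.1,6.2,0.4,0,0,2.0,0.5,2.6,7.7,0.4,0,0,2.5,0.5]
}}

```text
time: 11.65
ee_pos: [0.5045, -0.0592, 0.2511]
tcp_rot: [180.0, 0.0, -60.9]
wrist_force: [1.3, -0.3, 0.3]
opening: 0.0427
```

Emit:
{"api": "apply_moves", "payload": {
  "targets": [0.5,1.5,0,0,0,0.4,0.5,1.1,3.0,-0.2,0,0,0.83,0.5,1.1,3.05,-1.2,0,0,0.83,0.5,1.1,3.05,-1.5,0,0,0.83,0.5,1.1,3.05,-1.5,0,0,0.83,0.5]
}}

```text
time: 12.15
ee_pos: [0.5362, 0.03, 0.2049]
tcp_rot: [179.8, 0.1, -56.0]
wrist_force: [-0.5, -0.4, 0.3]
opening: 0.043
```

```bash
python3 - <<'E'
from workcell import bot,camera
import cv2
for n in("wrist",):
    c=camera(n);cv2.imwrite(f"pics/{n}8.png",c["img"][:,:,::-1])
o=bot.get_obs();print(o['ee_pos'].round(4),o['wrist_force'],o['q'].round(1),o['tcp_rot'].round(1),o['opening'],c["origin"].tolist(),c["rotation"].tolist())
E
```

```text
[0.5367 0.0297 0.2064] [ 0.04422741 -0.1362477   0.06507835] [   3.2    2.9    5.1   92.3   -0.  -120.8] [179.9   0.  -56. ] 0.04259925885847498 [0.5778809087888875, -0.03051672646549314, 0.34760900030777075] [-16.7143117399734, -0.16834772191209105, -146.01947455495844]
```

View pics/wrist8.png

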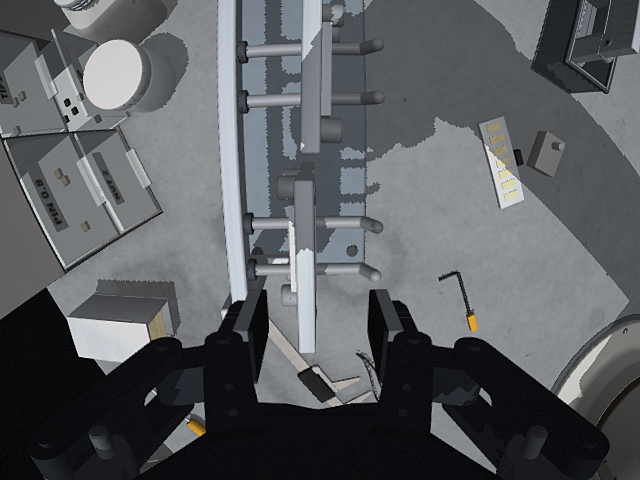

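```bash
python3 - <<'E'
from h import *
c=dict(intrinsics=np.array([[371.648,0,317.66],[0,371.648,239.134],[0,0,1]]),origin=[0.57788,-0.030517,.347609],rotation=[-16.7143,-.16835,-146.0195])
P=wray(c,[(295,181),(315,181),(299,352),(315,352)],.162);print(P)
m=P.mean(0);print(m,np.linalg.norm(P[0]-P[1]));d=(P[2]+P[3]-P[0]-P[1])/2;print(np.linalg.norm(d),np.degrees(np.arctan2(-d[0],d[1])))
y=np.radians(34);t=np.array([.5367,.0297])
print((m[:2]-t)@[np.cos(y),np.sin(y)],(m[:2]-t)@[-np.sin(y),np.cos(y)])
# prong pair mid lines: prong tops z .12, points near the plate front
Q=wray(c,[(342,224),(345,270),(345,47),(345,97)],.120);
for k in Q: print((k[:2]-m[:2])@[-np.sin(y),np.cos(y)])
E
```

```text
[[ 0.57277073 -0.00353987  0.162     ]
 [ 0.56441365 -0.00912438  0.162     ]
 [ 0.5163256   0.07967969  0.162     ]
 [ 0.5084639   0.0743234   0.162     ]]
[0.54049347 0.03533471 0.162     ] 0.010051248271182608
0.10051195343722226 33.99440606315823
0.0062958196810882945 0.0025501031817178957
-0.017136434254723085
0.01409997996898601
-0.12787366474014042
-0.09635879717061337
```

Emit:
{"api": "apply_moves", "payload": {
  "targets": [0.13,0.19,0,0,0,0,0.45,0.13,0.19,-1.2,0,0,0,0.45,0.13,0.19,-2.4,0,0,0,0.45,0.13,0.19,-2.5,0,0,0,0.45,0.13,0.19,-2.5,0,0,0,0.45]
}}

```text
time: 12.7
ee_pos: [0.5412, 0.0357, 0.1326]
tcp_rot: [-180.0, 0.0, -56.0]
wrist_force: [-0.3, 0.3, 0.6]
opening: 0.038
```

```bash
python3 - <<'E'
from workcell import bot,camera
import cv2
for n in("wrist",):
    c=camera(n);cv2.imwrite(f"pics/{n}9.png",c["img"][:,:,::-1])
o=bot.get_obs();print(o['ee_pos'].round(4),o['wrist_force'],o['q'].round(1),o['tcp_rot'].round(1),o['opening'],c["origin"].tolist(),c["rotation"].tolist())
E
```

```text
[0.5418 0.0358 0.1338] [0.18610627 0.44088518 0.80235414] [   3.8    3.    -2.7   84.1    0.  -120.2] [-1.799e+02 -1.000e-01 -5.600e+01] 0.03821368718089059 [0.5822997818706733, -0.024957486936772324, 0.27546462888240864] [-16.620112086211662, 0.01166017307928307, -146.061691489242]
```

View pics/wrist9.png

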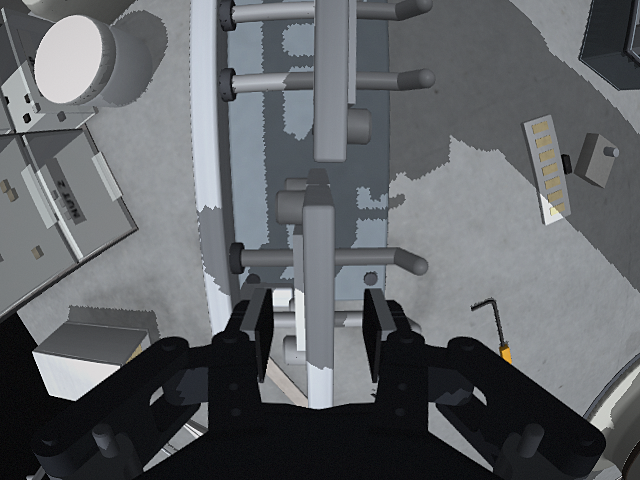

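Well centred. Close, then lift.

Emit:
{"api": "apply_moves", "payload": {
  "targets": [0,0,0,0,0,0,0,0,0,0,0,0,0,0,0,0,0,0,0,0,0,0,0,0,0,0,0,0,0,0,0,0,0,0,0],
  "newtons": 60
}}

```text
time: 13.25
ee_pos: [0.542, 0.036, 0.1335]
tcp_rot: [-179.9, -0.1, -56.0]
wrist_force: [-1.1, -1.7, 7.3]
opening: 0.0088
```

Emit:
{"api": "apply_moves", "payload": {
  "targets": [0,0,0.4,0,0,0,0,0,0,0.75,0,0,0,0,0,0,0.75,0,0,0,0]
}}

```text
time: 13.55
ee_pos: [0.5419, 0.0361, 0.1563]
tcp_rot: [-179.9, -0.1, -56.0]
wrist_force: [0.2, -1.0, -2.6]
opening: 0.0092
```

```bash
python3 - <<'E'
from workcell import bot,camera
import cv2
for n in("wrist",):
    c=camera(n);cv2.imwrite(f"pics/{n}10.png",c["img"][:,:,::-1])
o=bot.get_obs();print(o['ee_pos'].round(4),o['wrist_force'],o['q'].round(1),o['tcp_rot'].round(1),o['opening'],c["origin"].tolist(),c["rotation"].tolist())
E
```

```text
[0.5416 0.0361 0.1552] [ 0.41230689 -0.7760274  -2.28045212] [   3.8    3.    -0.4   86.5    0.  -120.2] [-179.9   -0.   -56. ] 0.00883038512975056 [0.5826992182229217, -0.024472913521028154, 0.2992896073313221] [-16.542564898764947, 0.14552441931865698, -146.00612251003824]
```

View pics/wrist10.png

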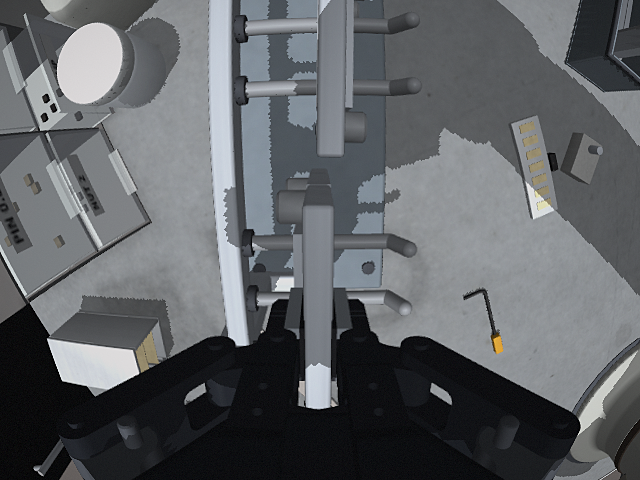

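```bash
python3 - <<'E'
from h import *
c=dict(intrinsics=np.array([[371.648,0,317.66],[0,371.648,239.134],[0,0,1]]),origin=[0.5827,-0.02447,.29929],rotation=[-16.54256,.1455,-146.006])
y=np.radians(34);t=np.array([.5416,.0361])
for z in(.183,.187):
  P=wray(c,[(318,191.5)],z)[0];print((P[:2]-t)@[-np.sin(y),np.cos(y)],(P[:2]-t)@[np.cos(y),np.sin(y)])
E
```

```text
-0.054364897963920605 0.0003929370517674151
-0.055012683195269314 0.000386408305255101
```

Emit:
{"api": "apply_moves", "payload": {
  "targets": [-1.2,-0.8,0.05,0,0,0,0,-2.4,-1.6,0.1,0,0,0,0,-3.6,-2.4,0.2,0,0,0,0,-3.9,-2.6,0.7,0,0,-1.3,0,-3.9,-2.6,1.2,0,0,-2.6,0]
}}

```text
time: 14.1
ee_pos: [0.4224, -0.0428, 0.1904]
tcp_rot: [180.0, 0.0, -72.0]
wrist_force: [0.5, 0.4, -2.5]
opening: 0.0088
```

```bash
python3 - <<'E'
from h import *
y=np.radians(34)
K=np.array([[371.648,0,317.66],[0,371.648,239.134],[0,0,1]])
for nm,o,r,t,px in [("w10",[0.5827,-0.02447,.29929],[-16.54256,.1455,-146.006],[.5416,.0361],[(360,242),(360,297)]),
 ("w9",[0.5823,-0.024957,.275465],[-16.6201,.01166,-146.06169],[.5418,.0358],[(365,258),(350,320)]),
 ("w8",[0.57788,-0.030517,.347609],[-16.7143,-.16835,-146.0195],[.5367,.0297],[(342,224),(345,270)])]:
  c=dict(intrinsics=K,origin=o,rotation=r)
  P=wray(c,px,.118);v=(P[:,:2]-t)@[-np.sin(y),np.cos(y)];print(nm,v,v.mean(), P[:,:2].mean(0))
c=dict(intrinsics=K,origin=[0.5823,-0.024957,.275465],rotation=[-16.6201,.01166,-146.06169])
P=wray(c,[(318,193.5)],.163)[0];print((P[:2]-[.5418,.0358])@[-np.sin(y),np.cos(y)])
E
python3 - <<'E'
import cv2
for n in(8,9,10):
    a=cv2.imread(f"pics/wrist{n}.png");cv2.imwrite(f"pics/w{n}z.png",cv2.resize(a[165:215,270:370],None,fx=6,fy=6,interpolation=cv2.INTER_NEAREST))
import numpy as np
cv2.imwrite("pics/wz.png",np.vstack([cv2.imread(f"pics/w{n}z.png")[:200] for n in (8,9,10)]))
E
```

```text
w10 [-0.01783345  0.01325664] -0.002288404393615784 [0.52496323 0.02211804]
w9 [-0.01709697  0.01470727] -0.0011948527836720063 [0.52689549 0.02430553]
w8 [-0.01407349  0.0174374 ] 0.00168195222485537 [0.52163357 0.02156636]
-0.05402562986753492
```

View pics/wz.png

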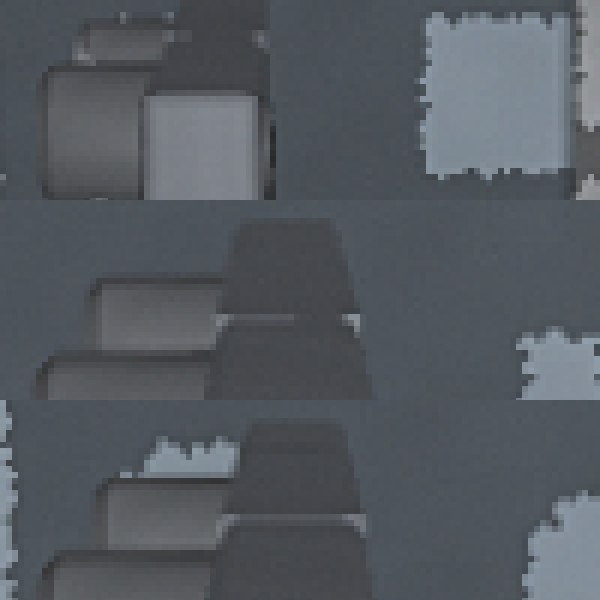

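```bash
python3 - <<'E'
import cv2,numpy as np
o=[]
for n in("wrist9","wrist10","w2"):
    a=cv2.imread(f"pics/{n}.png").astype(float)[155:245,280:360]
    o.append(cv2.resize(np.clip(255*(a/255)**.6,0,255).astype(np.uint8),None,fx=3.3,fy=6,interpolation=cv2.INTER_NEAREST))
cv2.imwrite("pics/wz2.png",np.hstack(o))
E
```

```text
(no output)
```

View pics/wz2.png

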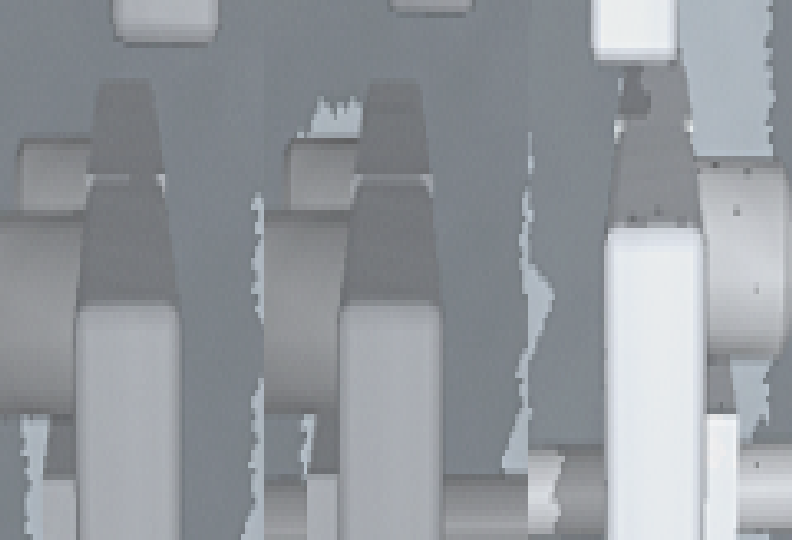

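Emit:
{"api": "apply_moves", "payload": {
  "targets": [0,0,1.0,0,0,-7,0,0,0,2,0,0,-7,0,0,0,2,0,0,-7,0,0,0,2,0,0,-7,0,0,0,2,0,0,-7,0]
}}

```text
time: 14.6
ee_pos: [0.4241, -0.0419, 0.25]
tcp_rot: [180.0, -0.0, -113.9]
wrist_force: [-0.3, 0.6, -3.2]
opening: 0.0092
```

Emit:
{"api": "apply_moves", "payload": {
  "targets": [0,0,0,0,0,-7,0,0,0,0,0,0,-7,0,0,0,0,0,0,-7,0,0,0,0,0,0,-7,0,0,0,0,0,0,-7,0]
}}

```text
time: 15.1
ee_pos: [0.424, -0.0419, 0.2498]
tcp_rot: [180.0, -0.0, -155.9]
wrist_force: [-0.0, 1.0, -2.5]
opening: 0.0092
```

Emit:
{"api": "apply_moves", "payload": {
  "targets": [0,0,0,0,0,-7,0,0,0,0,0,0,-7,0,0,0,0,0,0,-7,0,0,0,0,0,0,-7,0,0,0,0,0,0,-7,0]
}}

```text
time: 15.6
ee_pos: [0.424, -0.0419, 0.2498]
tcp_rot: [-180.0, -0.0, 162.1]
wrist_force: [-0.5, -0.3, -3.0]
opening: 0.009
```

Emit:
{"api": "apply_moves", "payload": {
  "targets": [0,0,0,0,0,-7,0,0,0,0,0,0,-7,0,0,0,0,0,0,-7,0,0,0,0,0,0,-7,0,0,0,0,0,0,-7,0]
}}

```text
time: 16.1
ee_pos: [0.424, -0.0419, 0.2498]
tcp_rot: [-180.0, -0.0, 120.1]
wrist_force: [-0.2, -0.8, -1.5]
opening: 0.0093
```

Emit:
{"api": "apply_moves", "payload": {
  "targets": [0,0,0,0,0,-7,0,0,0,0,0,0,-7,0,0,0,0,0,0,-7,0,0,0,0,0,0,-7,0,0,0,0,0,0,-7,0]
}}

```text
time: 16.6
ee_pos: [0.424, -0.0419, 0.2498]
tcp_rot: [-180.0, 0.0, 78.1]
wrist_force: [-0.0, 0.1, -3.0]
opening: 0.0089
```

```bash
python3 - <<'E'
from workcell import bot,camera
import cv2,numpy as np
c=camera("scene");t=c["img"][:,:,::-1];cv2.imwrite("pics/s11.png",t)
z=cv2.resize(t[80:300,220:420],None,fx=2.7,fy=2.7,interpolation=cv2.INTER_CUBIC).astype(float)
cv2.imwrite("pics/s11z.png",np.clip(255*(z/255)**.6,0,255).astype(np.uint8))
o=bot.get_obs();print(o['q'].round(1),o['ee_pos'],o['tcp_rot'])
E
```

```text
[ -5.6 -11.3  -3.4  97.9   0.   96.7] [ 0.42402953 -0.04191449  0.24981493] [-1.79969947e+02  1.60275708e-03  7.76372823e+01]
```

View pics/s11z.png

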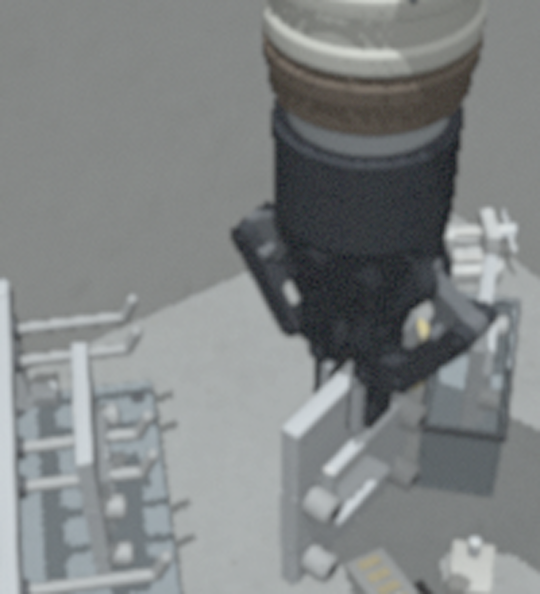

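Emit:
{"api": "apply_moves", "payload": {
  "targets": [0,0,0,0,0,-6,0,0,0,0,0,0,-6,0,0,0,0,0,0,-6,0,0,0,0,0,0,-6,0,0,0,0,0,0,-6,0]
}}

```text
time: 17.15
ee_pos: [0.424, -0.0419, 0.2499]
tcp_rot: [-180.0, 0.0, 42.4]
wrist_force: [0.5, -0.7, -2.1]
opening: 0.009
```

```bash
python3 - <<'E'
from workcell import bot,camera
import cv2,numpy as np
c=camera("scene");t=c["img"][:,:,::-1];cv2.imwrite("pics/s12.png",t)
z=cv2.resize(t[180:320,300:420],None,fx=4,fy=4,interpolation=cv2.INTER_CUBIC).astype(float)
cv2.imwrite("pics/s12z.png",np.clip(255*(z/255)**.6,0,255).astype(np.uint8))
o=bot.get_obs();print(o['q'].round(1),o['ee_pos'],o['tcp_rot'])
E
```

```text
[ -5.6 -11.3  -3.4  97.9   0.  131.9] [ 0.42408384 -0.0419062   0.24995926] [-1.79987514e+02  9.44585023e-03  4.24858791e+01]
```

View pics/s12z.png

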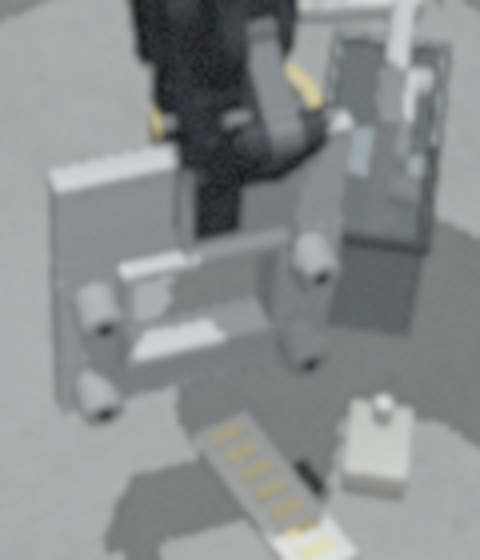

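Emit:
{"api": "apply_moves", "payload": {
  "targets": [0,0,0,0,0,7,0,0,0,0,0,0,7,0,0,0,0,0,0,7,0,0,0,0,0,0,7,0,0,0,0,0,0,7,0]
}}

```text
time: 17.7
ee_pos: [0.4241, -0.0419, 0.25]
tcp_rot: [-180.0, -0.0, 85.1]
wrist_force: [0.4, -0.8, -2.1]
opening: 0.0096
```

Emit:
{"api": "apply_moves", "payload": {
  "targets": [0.1,-0.05,-0.6,0,0,6.6,0,0.1,-0.05,-1.2,0,0,6.6,0,0.1,-0.05,-1.8,0,0,6.6,0,0.1,-0.05,-2.4,0,0,6.6,0,0.1,-0.05,-2.8,0,0,6.6,0]
}}

```text
time: 18.2
ee_pos: [0.4267, -0.0434, 0.1647]
tcp_rot: [-179.9, -0.0, 124.7]
wrist_force: [0.3, -1.0, -2.5]
opening: 0.009
```

```bash
python3 - <<'E'
from workcell import bot,camera
import cv2,numpy as np
c=camera("wrist");t=c["img"][:,:,::-1];cv2.imwrite("pics/wrist13.png",t)
o=bot.get_obs();print(o['q'].round(1),o['ee_pos'],o['tcp_rot'],c["origin"].tolist(),c["rotation"].tolist())
E
```

```text
[ -5.8 -12.3 -13.9  88.6   0.   49.3] [ 0.42614385 -0.04332459  0.1631535 ] [-1.79852662e+02 -1.27765915e-01  1.24858776e+02] [0.38586689335737834, 0.016290737812265702, 0.3076290250730655] [-16.587469618231165, 0.04798547132546321, 34.64760985576582]
```

View pics/wrist13.png

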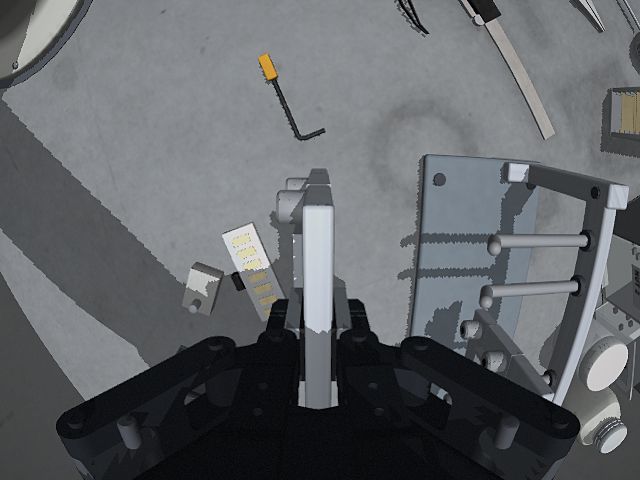

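Emit:
{"api": "apply_moves", "payload": {
  "targets": [0.83,0.56,-0.15,0,0,-0.13,0,1.66,1.12,-0.2,0,0,-0.13,0,1.66,1.12,-0.2,0,0,-0.13,0]
}}

```text
time: 18.55
ee_pos: [0.4788, -0.0084, 0.1596]
tcp_rot: [180.0, -0.0, 123.4]
wrist_force: [-0.8, -0.8, -3.4]
opening: 0.0091
```

```bash
python3 - <<'E'
from workcell import bot,camera
import cv2,numpy as np
c=camera("wrist");t=c["img"][:,:,::-1];cv2.imwrite("pics/wrist14.png",t)
o=bot.get_obs();print(o['q'].round(1),o['ee_pos'],o['tcp_rot'],c["origin"].tolist(),c["rotation"].tolist())
E
```

```text
[-1.1 -5.7 -8.5 87.3  0.  55.5] [ 0.47752894 -0.00911863  0.15979941] [-1.79954939e+02 -3.69993141e-02  1.23421635e+02] [0.4390537997398091, 0.052041583823179687, 0.30252478815595835] [-16.612835784997653, -0.02534568351775395, 33.4193338554834]
```

View pics/wrist14.png

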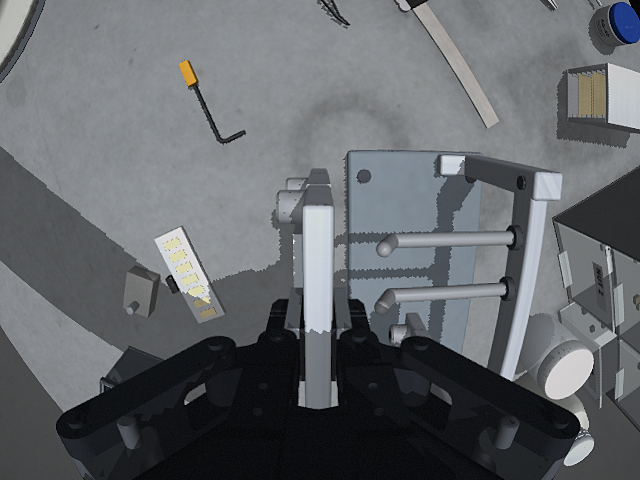

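```bash
python3 - <<'E'
from h import *
y=np.radians(34)
u=np.array([np.cos(y),np.sin(y)]);v=np.array([-u[1],u[0]])
K=np.array([[371.648,0,317.66],[0,371.648,239.134],[0,0,1]])
c=dict(intrinsics=K,origin=[0.4390538,0.05204158,.30252479],rotation=[-16.6128,-.0253,33.4193])
t=np.array([.4775,-.0091])
P=wray(c,[(430,241.5),(505,238),(430,293),(500,290)],.116)[:,:2]-t
print(P@u,P@v)
for z in (.186,.188,.19):
    e=wray(c,[(318,205.5)],z)[0][:2]-t; print(e@u,e@v)
for a,b in((0,1),(2,3)):
    d=P[b]-P[a];print(np.degrees(np.arctan2(d[1],d[0])))
E
```

```text
[0.06264479 0.10912784 0.06553929 0.11115952] [ 0.0145774   0.01611487 -0.01615744 -0.01650721]
0.002237931323486868 0.04863324674727789
0.002239281456751013 0.049037525742734886
0.0022406315900150983 0.049441804738191895
35.89442578843335
33.5607242811098
```

Emit:
{"api": "apply_moves", "payload": {
  "targets": [0.7,0.47,0,0,0,0.1,0,1.4,0.95,0,0,0,0.1,0,2.1,1.42,0,0,0,0.1,0,2.1,1.42,0,0,0,0.1,0]
}}

```text
time: 19.0
ee_pos: [0.5411, 0.0336, 0.1599]
tcp_rot: [180.0, -0.0, 124.0]
wrist_force: [-1.0, -1.2, -2.6]
opening: 0.0087
```

```bash
python3 - <<'E'
from workcell import bot,camera
import cv2,numpy as np
c=camera("wrist");t=c["img"][:,:,::-1];cv2.imwrite("pics/wrist15.png",t)
o=bot.get_obs();print(o['wrist_force'],o['ee_pos'],o['tcp_rot'],c["origin"].tolist(),c["rotation"].tolist())
E
```

```text
[ 0.29484922 -0.9351972  -2.19234391] [0.53996268 0.03291643 0.16000005] [-1.79951902e+02 -1.82039806e-02  1.23944252e+02] [0.5008088541488355, 0.0937530915770361, 0.3027902725681837] [-16.626490454428584, -0.015574026884354998, 33.94986681575547]
```

View pics/wrist15.png

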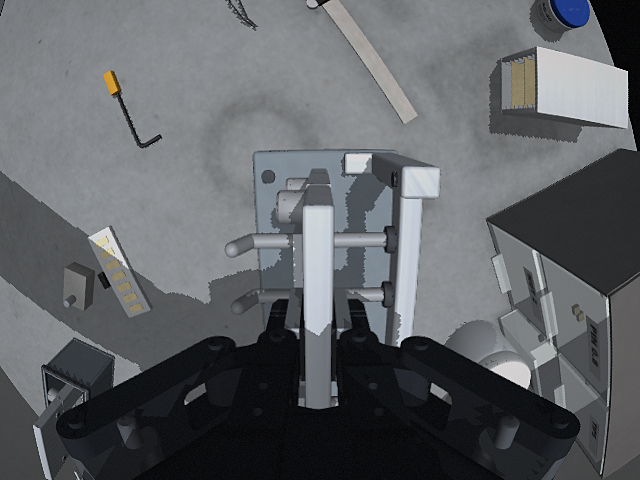

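Emit:
{"api": "apply_moves", "payload": {
  "targets": [0,0,-0.4,0,0,0,0,0,0,-0.75,0,0,0,0,0,0,-0.82,0,0,0,0,0,0,-0.82,0,0,0,0]
}}

```text
time: 19.45
ee_pos: [0.5391, 0.0324, 0.1349]
tcp_rot: [-179.9, -0.0, 123.8]
wrist_force: [-0.1, -0.1, -2.1]
opening: 0.0094
```

Emit:
{"api": "apply_moves", "payload": {
  "targets": [0,0,-0.05,0,0,0,0,0,0,-0.1,0,0,0,0]
}}

```text
time: 19.65
ee_pos: [0.5401, 0.0327, 0.1335]
tcp_rot: [179.9, 0.0, 123.8]
wrist_force: [-4.9, -1.4, 13.2]
opening: 0.0089
```

Emit:
{"api": "apply_moves", "payload": {
  "targets": [0,0,0.05,0,0,0,0,0,0,0.05,0,0,0,0.2,0,0,0.05,0,0,0,0.4,0,0,0.05,0,0,0,0.4,0,0,0.05,0,0,0,0.4]
}}

```text
time: 20.15
ee_pos: [0.54, 0.0328, 0.134]
tcp_rot: [180.0, 0.0, 123.8]
wrist_force: [0.3, -0.0, -0.2]
opening: 0.034
```

Emit:
{"api": "apply_moves", "payload": {
  "targets": [0,0,0.8,0,0,0,0.4,0,0,2,0,0,0,0.4,0,0,3.5,0,0,0,0.4,0,0,4.5,0,0,0,0.4]
}}

```text
time: 20.55
ee_pos: [0.54, 0.0328, 0.272]
tcp_rot: [179.9, 0.1, 123.8]
wrist_force: [0.6, -0.0, 0.5]
opening: 0.0342
```

Emit:
{"api": "apply_moves", "payload": {
  "targets": [-1.5,0.3,0,0,0,0,0.4,-3,0.6,0.5,0,0,0,0.4,-4.5,0.9,1,0,0,0,0.4,-6,1.2,1,0,0,0,0.4,-6,1.2,1,0,0,0,0.4]
}}

```text
time: 21.05
ee_pos: [0.3564, 0.0692, 0.3012]
tcp_rot: [179.8, 0.1, 123.9]
wrist_force: [0.6, -0.2, 0.4]
opening: 0.034
```

```bash
python3 - <<'E'
from workcell import bot,camera
import cv2,numpy as np
for n in("scene","top","wrist"):
    c=camera(n);cv2.imwrite(f"pics/{n}16.png",c["img"][:,:,::-1])
o=bot.get_obs();print(o['wrist_force'],o['ee_pos'],o['time'])
E
```

```text
[1.44198402 0.03035221 0.30703051] [0.36030616 0.06883226 0.29913767] 21.2
```

View pics/scene16.png

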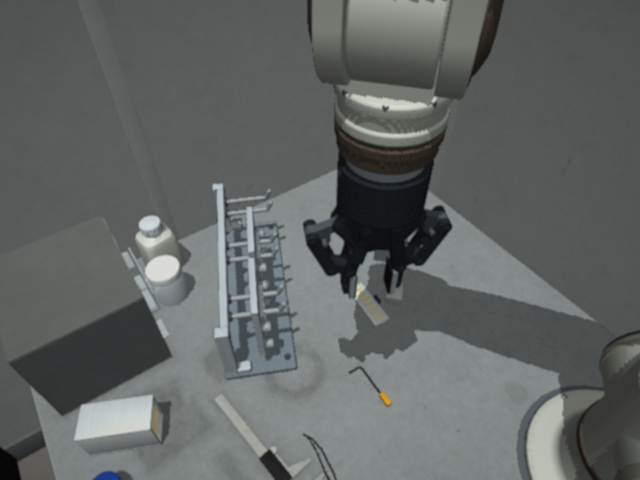

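View pics/top16.png

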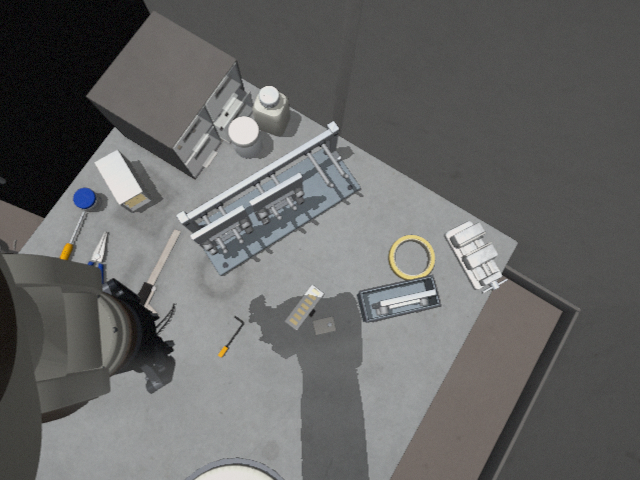

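View pics/wrist16.png

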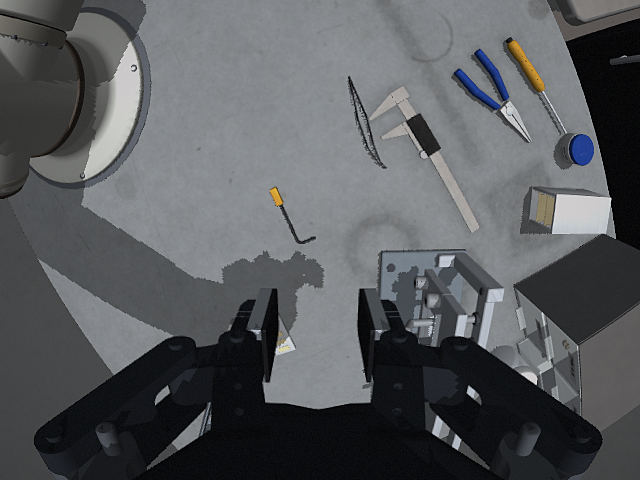

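```bash
python3 - <<'E'
import cv2,numpy as np
a=cv2.imread("pics/top16.png")[120:325,175:450].astype(float)
cv2.imwrite("pics/t16z.png",cv2.resize(np.clip(255*(a/255)**.7,0,255).astype(np.uint8),None,fx=2.9,fy=2.9,interpolation=cv2.INTER_CUBIC))
E
```

```text
(no output)
```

View pics/t16z.png

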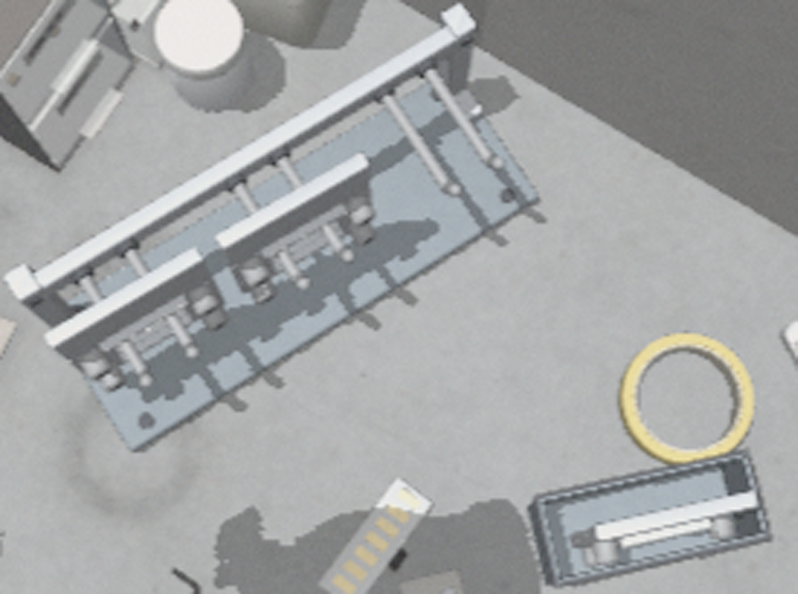

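```bash
python3 - <<'E'
from h import *
p=ray(TOP,[(175+678/2.9,120+517/2.9)],.119)[0]
y=np.radians(13.8);d=p[:2]-[.4304,-.2932]
print(p,d@[np.cos(y),np.sin(y)],d@[-np.sin(y),np.cos(y)])
from workcell import bot
print(bot.job_done(),bot.get_obs()["time"])
E
```

```text
[ 0.42728346 -0.29901003  0.119     ] -0.004412460462832457 -0.0048989188362876575
the job is handed in; nothing more can be done
the job is handed in; nothing more can be done
```

Both unchecked plates were taken off, turned and checked. One now hangs back on the rack and the other stands in the reject box. I handed the job in at about 21 s of the 69 s allowed; the hand-in gave no verdict.

- **Right plate:** it lacked a boss. One lower corner showed only a bare, dark flat spot in two camera views. It stands upright in the grey reject box, and the last top picture puts its upper edge about 4 mm across and 5 mm along from the box's middle.
- **Left plate:** all four bosses were there, although the fourth was in shadow when I looked. It hangs on its own prongs again with the underside to the front. When I lowered it, it seated at the same height as before, and after release its force on the gripper was gone.
- **Left alone:** the already checked middle plate, the tape, the strip carrier and the setup block show no visible movement in the last pictures. I did not measure them again. The arm is clear of everything.

One check disagreed along the way. A first reading of where each plate sat in the grip, taken from its edge in the wrist camera, did not match the earlier measurements for the left plate. I had misread the plate's end face as its top edge, and once corrected the readings agreed to about 1 mm.

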